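Find the high spot of an eccentric spindle

ROBOT

A 6-joint arm with a two-finger parallel gripper is mounted at the origin on the work surface. World frame = base frame: x ahead of the robot, y to its left, z up, the work surface at z = 0. Lengths are in m, angles in rad, forces in N, time in s.
With the tool pointing down it reaches from about 0.4 to 0.825 m from the base axis. Payload 7 kg.
Tool frame: the origin (TCP) lies midway between the tips of the shut fingers; the grasp point (between the pads) lies 19 mm behind it; z points along the fingers, x is the direction in which the jaws open and shut, and the axes are right-handed (so a half turn about z gives the same grasp; the last joint's range is limited). The gripper opens to 88 mm and grips with 3 to 60 N. Pads are 19 mm wide; open, the fingers measure 130 mm over their backs; the gripper's body (78 mm by 193 mm) begins 47 mm behind the grasp point.
Start: joints at [0.288, 0.359, 0.012, 0, -1.224, -0.288], TCP at [0.675, -0, 0.227] pointing down, gripper open.
Joint ranges: [-3.07, 3.07], [-1.43, 2.12], [-1.02, 1.25], [-3.03, 1.67], [-3.05, -0], [-3.03, 3.03]. Speed limits (rad/s): [2.39, 2.39, 3.01, 3.14, 3.14, 3.14].

INTERFACE

Orientations are given as [roll, pitch, yaw] about the fixed x, y, z axes, in that order (R = Rz(yaw) Ry(pitch) Rx(roll)).
In Python, from station import arm, viewer, ticket gives the robot as it stands. The module is installed in compiled form; this text tells all that it offers.
- The arm moves only by the tool step_arm, never from a script. Its argument "targets" is a list of rows, each a list of 3 entries, a list of its own where there are three numbers: the shift along the tool's x, y, z in m, then the turn, a rotation vector about the tool's x, y, z in degrees, then the opening, from -1 (shut) to 1 (fully open), so that 0 is half open. A call has exactly 8 rows; each row shifts and turns the commanded pose from where the row before left it, along the tool's axes as they then stand; what a row does not reach is not made up. A row lasts 1/10 s, in which the tool goes at most 50 mm and 8.59 degrees, less where a joint would pass 70% of its speed; a pose out of reach is approached as far as the arm can. A call is refused whole if a number of a shift passes 0.05 or a number of a turn 8.59, either way. A call with a gripper value outside its range is refused whole. The fingers move at their own pace and stop on an object; "grip_force" is the grip in N (left out, the last holds). Time passes only in rows, so rows that do not move let the fingers close, or fill a call up. It gives the time, the measured TCP pose, the force and the opening at its end, in the units of the state.
- arm.get_state(): the state, without advancing time (a new reading comes with each control period).
- viewer.grab_frame(name): name is "scene" or "side" or "wrist"; returns (picture, depth): 420x560x3 uint8, red, green, blue; 420x560 float32, m along the optical axis (not along the pixel's ray), 0 where there is no reading.
- viewer.calibration(name): a dict with "fov_y" (degrees; the focal length in pixels is half the picture's height over the tangent of half this angle, whatever the lens; pixels are square), "cx", "cy" (the principal point, pixels), "world_to_cam" (4x4, takes a point from world to camera coordinates); the wrist camera has in their place "tool_from_camera" (4x4, takes a point from camera to tool coordinates, whose origin is the TCP and whose axes are the tool frame's). Camera axes: x right, y up, looking along -z (the intrinsics and any distortion apply to the point x, -y, -z); pixel columns grow to the right and rows downward; lengths in m; the calibration is good to about 2 mm. A picture is of the moment at which its call begins: read the wrist's pose just before it. calibration takes no time and is no camera call.
- ticket.job_done(): hands the job in, once; it reports no verdict.
The state is a dict: "t": time; "q": joint angles; "qd": joint speeds; "joint_efforts": joint torques, N m; "eef_pos": TCP position; "ee_rot": TCP orientation; "force": force on the tool from outside, world axes, zero at the start; "moment": the same for the moment, N m; "width": finger opening in m.
Only numpy, scipy, OpenCV 4.12 (cv2) and the standard library are available. Lean on these libraries where they do the work, as an engineer would, in place of code of your own. Each camera call takes 0.05 s, during which the arm holds its last target.

TASK

The spindle lying in the two V-blocks carries a brass eccentric. Lower the dial indicator by its tab onto the eccentric until the needle stands about straight up (half its travel), then turn the spindle gently by its crank handle through its low spot (lowest needle reading) and leave it resting in the V-blocks with the high spot (highest reading) under the plunger, the indicator still bearing on it. Never run the plunger to the end of its travel, do not force the spindle against its blocks or let it drop into them, and leave the other things on the bench alone.

Things in the scene. Friction and masses are not known exactly. Their poses are not given: they have to be found in the camera images.
- gauge: Fixed runout gauge: dark steel base plate 155 x 170 x 12 mm with two V-blocks (at y = -65 and +65 mm, 18 mm wide, about 107 mm tall with white nylon keeper bars over the shaft) and a 20 mm steel column (at x = -75 mm, top 237 mm up). Origin on the bench straight below the plunger and the middle of the eccentric; x away from the column, y along the spindle (crank at -y), z up. The spindle axis lies along y at x = 0, 90 mm above the bench.
- carriage (a joint): Height slide of the dial indicator on the column: 0 at the top, grows as it is lowered, m, to 0.05. It starts near the top, stays where it is left (stiff friction about 9 N); the grip tab moves down with it one to one.
- tab (a point): Middle of the gripping part of the upright dark steel tab above the dial, 14 mm wide (along the gauge's y), 22 mm deep (along x); its top is 16 mm above this point, its dial housing 30 mm below. It moves the carriage, up or down.
- needle (a joint): Dial needle, rad: 0 with the plunger fully out, 0.305 rad per mm of plunger pushed in, 4.89 at the end of its 16 mm travel; straight up (beside the long mark) at 2.44 = 8 mm. It turns clockwise as seen facing the dial, from the marks' lower left end. The dial, 56 mm across, faces the gauge's +x, tilted 30 degrees upward.
- plunger_tip (a point): Lowest point of the indicator's sprung plunger, a ball 8 mm across under the dial; it slides up into the indicator when it touches. Spring 0.5 N at first touch to 2.4 N at full travel.
- shaft: Loose spindle of about 0.9 kg: 18 mm steel shaft, 190 mm long, lying in the V-blocks; keeper bars stop it 1.5 mm up. Lifting it raises the reading too. Origin on its axis in the middle of the eccentric; y along its axis. The brass eccentric, 40 mm across, 30 mm wide, sits 3 mm off axis (6 mm of reading per turn), in a direction that differs each time and is not given by this pose.
- crank_handle (a point): Middle of the crank's handle: black round grip 13 mm in diameter, 44 mm long, parallel to the spindle axis at 30 mm from it and 130 mm from the shaft's origin towards -y, spinning freely on its pin. The crank starts pointing more or less up and turns the spindle without end, one to one. 1 to 2 N turns it and it stays where it is left; much more makes the spindle climb in its oiled V-blocks.
- spare_collar: Bystander: loose brass ring 40 mm across, 26 mm tall, on the bench beside the gauge. Origin under its centre.
- collet_nut: Bystander: small loose dark steel nut 32 mm across, 22 mm tall, beside the gauge. Origin under its centre.
- spanner: Bystander: spanner 170 mm long, loose on the bench.
- cup: Bystander: white plastic cup 70 mm across, 55 mm tall.
- tin: Bystander: brass-coloured tin 100 mm across, 110 mm tall.
- bit_tray: Bystander: grey tray 120 x 80 x 30 mm with cutter bits.
- driver: Bystander: screwdriver 180 mm long, loose on the bench.
Not all that is in view belongs to the job. Several things have the shape of the shaft; the one meant has the colours described above.

How it is judged:
On the way, in this order (a step that is already met when the one before it is completed fails the run):
1. the needle stands about straight up, plunger on the eccentric at half travel (6.75 to 9.25 mm) (value of joint needle between 2.06 and 2.825 rad), for 0.3 s.
2. the low spot has been under the plunger (within about 30 degrees of it) (z of plunger_tip in the frame of gauge below 0.1072 m and value of joint needle above 0.06 rad), for 0.1 s.
At the end, for the whole second after the job is handed in: The spindle lies at rest, seated in the V-blocks, with the eccentric's high spot within about 30 degrees of the plunger (plunger tip within about 0.5 mm of its highest) and the plunger still pushed in by at least 1 mm and not at the end of its travel (z of plunger_tip in the frame of gauge above 0.112 m and value of joint needle between 0.3 and 4.76 rad and z of shaft in the frame of gauge below 0.0906 m and angular speed of shaft below 0.05 rad/s); the robot touches nothing.
It fails at once if the plunger is run to the end of its travel (value of joint needle above 4.76 rad).
It fails at once if the spindle is forced against, or dropped onto, its V-blocks or keepers with more than 45 N (contact force between shaft and gauge above 45 N).
It fails at once if a bystander is disturbed (distance of any of spare_collar, collet_nut, spanner, cup, tin, bit_tray, driver from where it was at the start of the episode above 0.02 m).
It also fails if it takes over 69 s, if anything falls off the work surface, if the arm or the gripper's body presses on something with over 40 N, if the wrist force passes 120 N, or if a joint passes its speed limit or range.

## Working session

There is one attempt and no reset: what is moved stays moved. The work goes in short steps, Python scripts to look and compute and a tool call to move; the robot and the scene stay as the last step left them, time stands still between calls to the robot, and variables do not carry over. Pictures are saved under pics/ and viewed, and the job is handed in when it is done.

Besides the shell and the picture viewer there is one more tool, called as name(argument=value, ...), one argument or row to a line, values as JSON. step_arm: Moves the arm, as the interface text tells. Its arguments: {"type":"object","properties":{"targets":{"type":"array"},"grip_force":{"type":"number"}},"required":["targets"]}

```bash
mkdir -p pics; cat > h.py <<'E'
import numpy as np, cv2
from station import arm, viewer, ticket
from scipy.spatial.transform import Rotation as R
def grab(name,fn=None):
    s=arm.get_state(); im,d=viewer.grab_frame(name); c=viewer.calibration(name)
    if fn: cv2.imwrite('pics/'+fn,im[:,:,::-1])
    np.savez('pics/'+(fn or name)+'.npz',im=im,d=d,p=s['eef_pos'],r=s['ee_rot'])
    return im,d,c,s
def T(c,s):
    if 'world_to_cam' in c: return np.linalg.inv(np.array(c['world_to_cam']))
    M=np.eye(4); M[:3,:3]=R.from_euler('xyz',s['ee_rot']).as_matrix(); M[:3,3]=s['eef_pos']
    return M@np.array(c['tool_from_camera'])
def px(u,v,d,c,s):
    f=210/np.tan(np.radians(c['fov_y'])/2)
    z=d[int(round(v)),int(round(u))] if np.ndim(d) else d
    return (T(c,s)@np.array([(u-c['cx'])/f*z,-(v-c['cy'])/f*z,-z,1]))[:3]
def cloud(d,c,s):
    f=210/np.tan(np.radians(c['fov_y'])/2)
    v,u=np.mgrid[0:420,0:560]
    P=np.stack([(u-c['cx'])/f*d,-(v-c['cy'])/f*d,-d,np.ones_like(d)],-1)
    return (P@T(c,s).T)[...,:3]
def proj(p,c,s):
    f=210/np.tan(np.radians(c['fov_y'])/2)
    q=np.linalg.inv(T(c,s))@np.append(p,1)
    return c['cx']+f*q[0]/-q[2], c['cy']+f*-q[1]/-q[2]
E
python3 - <<'E'
from h import *
for n in ['scene','side','wrist']:
    im,d,c,s=grab(n,n+'0.png'); print(n,c)
print(arm.get_state())
E
```

```text
scene {'fov_y': 45.886297020401734, 'cx': 274.860120609944, 'cy': 209.54730728492135, 'world_to_cam': array([[ 0.87689147,  0.48051922,  0.01275274, -0.4350074 ],
       [-0.35172638,  0.62332454,  0.69839464,  0.04338924],
       [ 0.32764295, -0.61690178,  0.71559925, -1.47598824],
       [ 0.        ,  0.        ,  0.        ,  1.        ]])}
side {'fov_y': 45.61265191340786, 'cx': 282.6228543354219, 'cy': 205.88351239375802, 'world_to_cam': array([[-0.9829683 , -0.18333239, -0.01274955,  0.44929967],
       [ 0.08127161, -0.49587766,  0.86458098, -0.17804823],
       [-0.16482792,  0.84881952,  0.50233174, -1.32267301],
       [ 0.        ,  0.        ,  0.        ,  1.        ]])}
wrist {'fov_y': 67.21590705811295, 'cx': 278.2629474455514, 'cy': 215.1785199104105, 'tool_from_camera': array([[ 9.99998758e-01, -1.12790772e-03,  1.10118940e-03,
         4.31152324e-04],
       [-8.12443013e-04, -9.67434205e-01, -2.53121311e-01,
        -6.79749315e-02],
       [ 1.35082577e-03,  2.53120102e-01, -9.67433920e-01,
        -1.58666320e-01],
       [ 0.00000000e+00,  0.00000000e+00,  0.00000000e+00,
         1.00000000e+00]])}
{'t': 0.15, 'q': array([ 2.88117378e-01,  3.59206696e-01,  1.12597296e-02, -2.59543310e-04,
       -1.22411809e+00, -2.88070487e-01]), 'qd': array([ 0.00079282, -0.00204553,  0.00228924, -0.00070206, -0.00110398,
        0.00099869]), 'joint_efforts': array([ 1.39394037e-04, -5.83274567e+01,  2.93289685e+01,  7.00122759e+00,
        8.75052094e-03, -9.76538854e-05]), 'eef_pos': array([ 6.74615892e-01, -1.78905210e-05,  2.25842987e-01]), 'ee_rot': array([-3.14146614e+00, -1.28577802e-03,  3.14155112e+00]), 'force': array([-0.26486632, -0.3447409 , -0.18069587]), 'moment': array([-0.02109201, -0.02643246, -0.04835828]), 'width': 0.08755717604167848}
```

View pics/scene0.png

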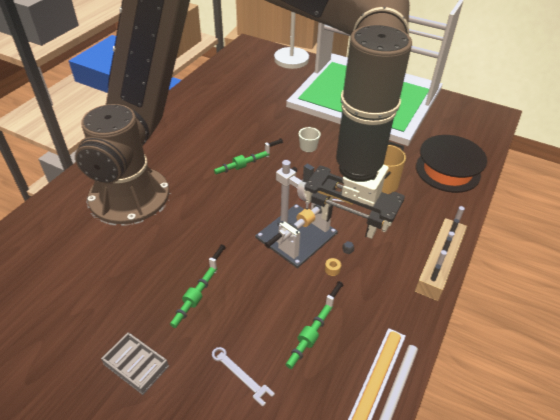

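View pics/side0.png

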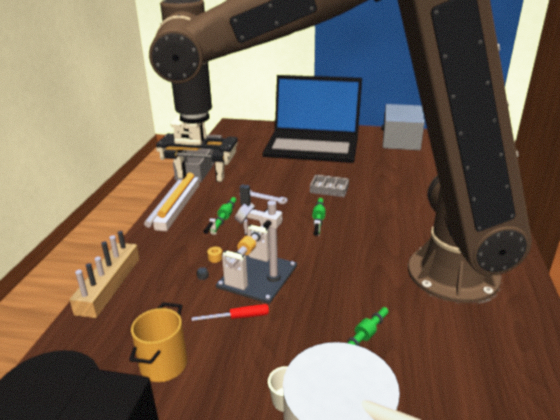

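View pics/wrist0.png

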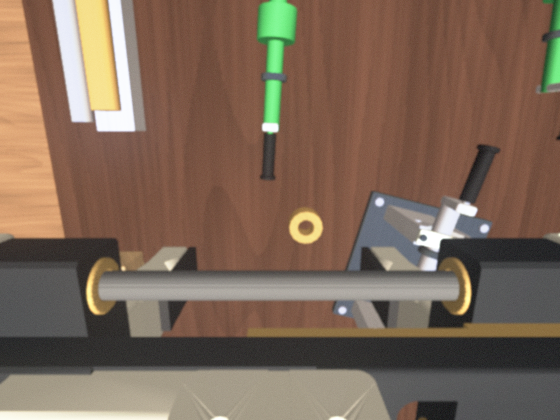

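```bash
python3 - <<'E'
from h import *
a=cv2.imread('pics/scene0.png')[140:290,230:380]; cv2.imwrite('pics/sc0c.png',cv2.resize(a,(600,600),interpolation=cv2.INTER_CUBIC))
a=cv2.imread('pics/side0.png')[170:310,180:320]; cv2.imwrite('pics/sd0c.png',cv2.resize(a,(600,600),interpolation=cv2.INTER_CUBIC))
E
```

```text
(no output)
```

View pics/sc0c.png

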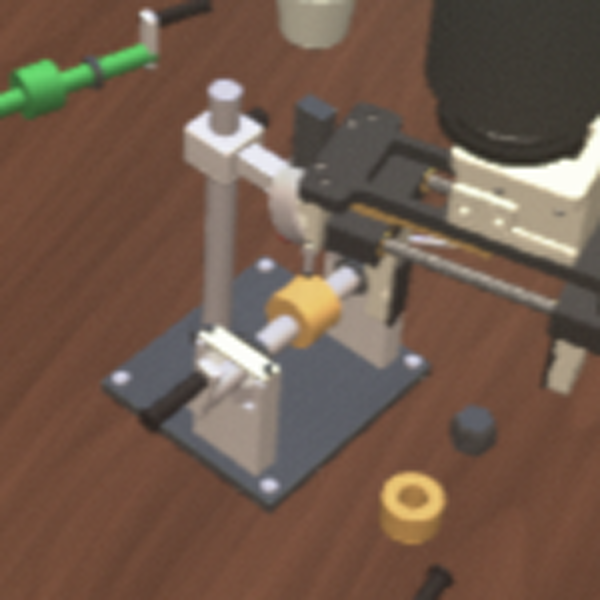

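View pics/sd0c.png

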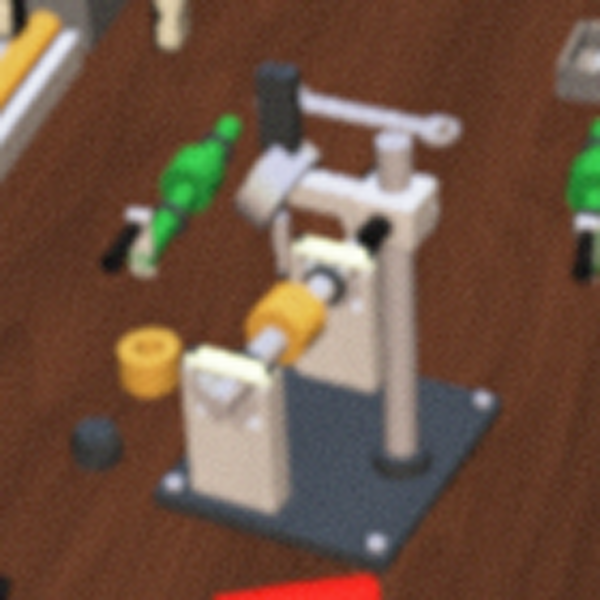

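```bash
cat >> h.py <<'E'
def ld(n,name):
    z=np.load('pics/'+n+'.npz'); return z['im'],z['d'],viewer.calibration(name),dict(eef_pos=z['p'],ee_rot=z['r'])
def rayz(u,v,z,c,s):
    o=T(c,s)[:3,3]; p=px(u,v,1.0,c,s); return o+(p-o)*(z-o[2])/(p[2]-o[2])
E
python3 - <<'E'
from h import *
np.set_printoptions(precision=4,suppress=True)
for nm,pts in [('scene',[(105,383),(270,508),(430,372)]),('side',[(155,495),(385,570),(498,400)])]:
    im,d,c,s=ld(nm+'0.png',nm)
    for u,v in pts:
        if nm=='scene': u,v=230+u/4,140+v/4
        else: u,v=180+u*140/600,170+v*140/600
        print(nm,u,v,rayz(u,v,.010,c,s))
# dark plate cloud
for nm in ['scene','side']:
    im,d,c,s=ld(nm+'0.png',nm); P=cloud(d,c,s)
    x,y,z=P[...,0],P[...,1],P[...,2]
    hsv=cv2.cvtColor(im,cv2.COLOR_RGB2HSV)
    m=(x>.35)&(x<.7)&(y>-.15)&(y<.2)&(abs(z-.012)<.006)&(im[...,2]>=im[...,0])&(d>0)
    pts=P[m][:,:2].astype(np.float32); print(nm,m.sum(),P[m][:,2].mean(),cv2.minAreaRect(pts))
    print('tab/top col', )
    m2=(z>.2)&(x>.4)&(x<.55)&(y>-.1)&(y<.1)
    vv,uu=np.nonzero(m2); print(len(vv))
E
```

```text
scene 256.25 235.75 [0.4164 0.0392 0.01  ]
scene 297.5 267.0 [ 0.5634 -0.0013  0.01  ]
scene 337.5 233.0 [0.6064 0.1577 0.01  ]
side 216.16666666666666 285.5 [0.5985 0.1664 0.01  ]
side 269.8333333333333 303.0 [0.4497 0.2085 0.01  ]
side 296.2 263.3333333333333 [0.4122 0.0396 0.01  ]
scene 1271 0.012608446306622082 ((0.5846036672592163, 0.04632805287837982), (0.20428305864334106, 0.38631123304367065), 55.347755432128906)
tab/top col
807
side 1392 0.01367939270825924 ((0.57081538438797, 0.07106651365756989), (0.1940893530845642, 0.32846599817276), 63.36008071899414)
tab/top col
97
```

```bash
python3 - <<'E'
from h import *
np.set_printoptions(precision=4,suppress=True)
def sc(u,v): return 230+u/4,140+v/4
def sd(u,v): return 180+u*140/600,170+v*140/600
im,d,c,s=ld('scene0.png','scene')
im2,d2,c2,s2=ld('side0.png','side')
print('coltop',rayz(*sc(226,88),.237,c,s), rayz(*sd(394,140),.237,c2,s2))
# triangulation
def tri(a,b):
    A=[];B=[]
    for (u,v),cc,ss in ((sc(*a),c,s),(sd(*b),c2,s2)):
        o=T(cc,ss)[:3,3]; r=px(u,v,1.0,cc,ss)-o; r/=np.linalg.norm(r); M=np.eye(3)-np.outer(r,r); A.append(M);B.append(M@o)
    return np.linalg.lstsq(np.vstack(A),np.concatenate(B),rcond=None)[0]
print('coltop tri',tri((226,88),(394,140)))
print('tab top',tri((314,108),(280,72)), 'depth',px(*sc(310,125),d,c,s),px(*sd(280,105),d2,c2,s2))
print('handle end side n/a; scene handle', px(*sc(170,400),d,c,s),px(*sc(150,415),d,c,s),px(*sc(200,383),d,c,s))
print('ecc',px(*sc(305,290),d,c,s),px(*sd(285,300),d2,c2,s2))
wi=ld('wrist0.png','wrist')
for u,v in [(487,150),(477,175),(467,200),(450,215)]: print('wrist h',px(u,v,wi[1],wi[2],wi[3]))
a=np.radians(-14.4);Rz=np.array([[np.cos(a),-np.sin(a)],[np.sin(a),np.cos(a)]])
col=rayz(*sc(226,88),.237,c,s)[:2]; print('origin from column',col+Rz@[.075,0])
E
```

```text
coltop [0.4627 0.1144 0.237 ] [0.4585 0.1139 0.237 ]
coltop tri [0.4604 0.1145 0.2366]
tab top [0.5286 0.0954 0.2635] depth [0.5324 0.0872 0.2576] [0.5262 0.1011 0.2461]
handle end side n/a; scene handle [ 0.5092 -0.039   0.124 ] [ 0.5051 -0.0565  0.1256] [ 0.5188 -0.0189  0.1249]
ecc [0.5342 0.0962 0.1102] [0.5291 0.1042 0.1162]
wrist h [ 0.5067 -0.0545  0.1257]
wrist h [ 0.5104 -0.0342  0.1239]
wrist h [ 0.5165 -0.0135  0.1257]
wrist h [0.5138 0.0064 0.0987]
origin from column [0.5354 0.0957]
```

step_arm(
  targets=[
    [[0,0,-0.04],[0,0,-8.4],1],
    [[0,0,-0.04],[0,0,-8.4],1],
    [[0,0,-0.02],[0,0,-8.4],1],
    [[0,0,0],[0,0,-8.4],1],
    [[0,0,0],[0,0,-8.4],1],
    [[0,0,0],[0,0,-8.4],1],
    [[0,0,0],[0,0,-8.4],1],
    [[0,0,0],[0,0,-8.4],1],
  ],
)

```text
t: 0.95
eef_pos: [0.6748, 0.0, 0.3261]
ee_rot: [3.141, -0.0, -1.963]
force: [0.3, -0.5, -0.0]
width: 0.0873
```

step_arm(
  targets=[
    [[0,0,0],[0,0,-8.4],1],
    [[-0.014,0.0385,0],[0,0,0],1],
    [[-0.014,0.0385,0],[0,0,0],1],
    [[-0.014,0.0385,0],[0,0,0],1],
    [[-0.0135,0.038,0],[0,0,0],1],
    [[0,0,0],[0,0,0],0],
    [[0,0,0],[0,0,0],0],
    [[0,0,0],[0,0,0],0],
  ],
)

```text
t: 1.75
eef_pos: [0.5404, 0.0918, 0.3265]
ee_rot: [3.142, -0.0, -1.822]
force: [-0.0, -0.7, 0.4]
width: 0.0692
```

```bash
python3 - <<'E'
from h import *
grab('wrist','w1.png');grab('scene','s1.png');s=arm.get_state();print(s['eef_pos'],s['ee_rot'],s['width'],s['force'])
a=cv2.imread('pics/s1.png')[120:290,200:400]; cv2.imwrite('pics/s1c.png',cv2.resize(a,(700,595),interpolation=cv2.INTER_CUBIC))
E
```

```text
[0.54065452 0.09146065 0.32606418] [ 3.14098140e+00 -6.91671015e-04 -1.82307212e+00] 0.061220744365170124 [-0.26216336 -0.69223203  0.67244309]
```

View pics/w1.png

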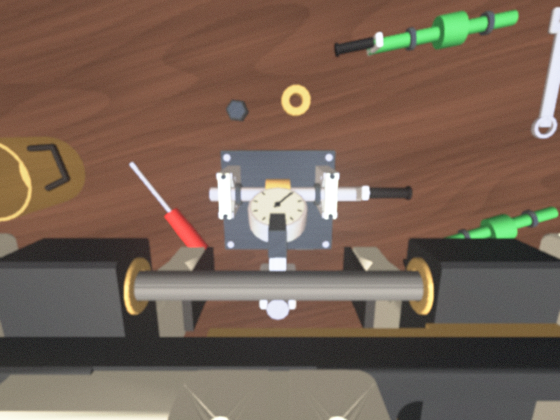

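View pics/s1c.png

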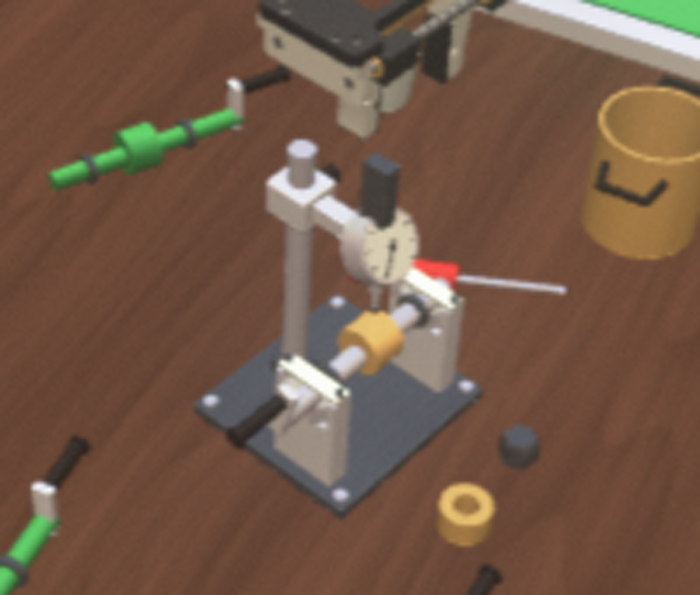

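```bash
python3 - <<'E'
from h import *
a=cv2.imread('pics/w1.png')[140:320,190:420]; cv2.imwrite('pics/w1c.png',cv2.resize(a,(766,600),interpolation=cv2.INTER_CUBIC))
np.set_printoptions(precision=4,suppress=True)
im,d,c,s=ld('w1.png','wrist')
P=cloud(d,c,s); x,y,z=P[...,0],P[...,1],P[...,2]
m=(z>.235)&(z<.28)&(x>.45)&(x<.6)&(y>.05)&(y<.15)
vv,uu=np.nonzero(m); print('tab',len(vv),uu.min(),uu.max(),vv.min(),vv.max())
m[:, :]=m
for v in range(205,300,6):
    k=np.nonzero(m[v])[0]
    if len(k): print(v,k.min(),k.max(),P[v,(k.min()+k.max())//2])
for u,v in [(227,157),(329,157),(329,244),(230,244)]: print('bolt',rayz(u,v,.013,c,s))
for u,v in [(221,194),(226,194),(329,192),(345,194),(375,193),(390,193),(405,193)]: print(u,v,px(u,v,d,c,s),im[v,u])
print('column',px(278,309,d,c,s),rayz(278,309,.237,c,s))
E
```

```text
tab 1085 267 288 219 319
223 269 286 [0.54   0.0928 0.2477]
229 268 286 [0.5398 0.0928 0.2629]
235 268 286 [0.5367 0.0936 0.2673]
241 268 286 [0.5321 0.0948 0.2667]
247 268 286 [0.5276 0.0959 0.2666]
253 268 286 [0.5228 0.0972 0.266 ]
bolt [0.5909 0.1563 0.013 ]
bolt [0.5536 0.0107 0.013 ]
bolt [0.4207 0.0391 0.013 ]
bolt [0.4596 0.1908 0.013 ]
221 194 [0.5534 0.1597 0.1084] [255 255 255]
226 194 [0.5518 0.154  0.1076] [255 255 255]
329 192 [0.5229 0.0322 0.1062] [255 255 255]
345 194 [0.5139 0.0126 0.0989] [240 242 250]
375 193 [ 0.5133 -0.0164  0.1273] [77 72 72]
390 193 [ 0.5088 -0.0333  0.1268] [68 63 63]
405 193 [ 0.5041 -0.0506  0.1252] [69 63 62]
column [0.4607 0.1123 0.2372] [0.4606 0.1123 0.237 ]
```

View pics/w1c.png

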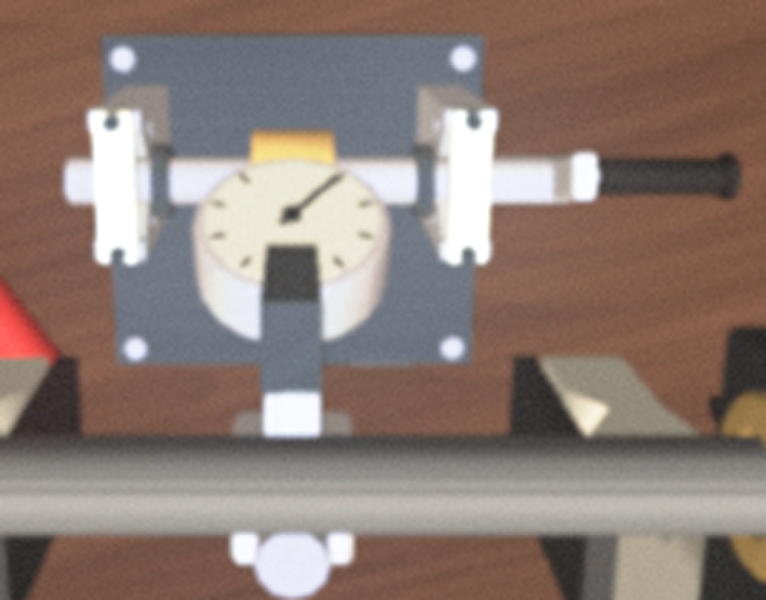

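step_arm(
  targets=[
    [[-0.001,0.013,0],[0,0,0],0],
    [[0,0,0.02],[0,0,0],0],
    [[0,0,0.025],[0,0,0],0],
    [[0,0,0.025],[0,0,0],0],
    [[0,0,0.016],[0,0,0],0],
    [[0,0,0.008],[0,0,0],0],
    [[0,0,0],[0,0,0],-0.4],
    [[0,0,0],[0,0,0],-0.4],
  ],
  grip_force=30,
)

```text
t: 2.65
eef_pos: [0.5282, 0.0962, 0.2333]
ee_rot: [-3.141, 0.0, -1.822]
force: [-0.1, -0.9, 0.6]
width: 0.0329
```

step_arm(
  targets=[
    [[0,0,0],[0,0,0],-1],
    [[0,0,0],[0,0,0],-1],
    [[0,0,0],[0,0,0],-1],
    [[0,0,0],[0,0,0],-1],
    [[0,0,0],[0,0,0],-1],
    [[0,0,0],[0,0,0],-1],
    [[0,0,0],[0,0,0],-1],
    [[0,0,0],[0,0,0],-1],
  ],
)

```text
t: 3.45
eef_pos: [0.528, 0.096, 0.2333]
ee_rot: [-3.141, 0.0, -1.822]
force: [-1.3, -0.6, 6.2]
width: 0.0138
```

```bash
python3 - <<'E'
from h import *
grab('wrist','w2.png');grab('side','d2.png');s=arm.get_state();print(s['eef_pos'],s['ee_rot'],s['width'],s['force'],s['moment'])
a=cv2.imread('pics/w2.png')[100:320,150:410]; a=cv2.resize(a,(400,340),interpolation=cv2.INTER_CUBIC)
b=cv2.imread('pics/d2.png')[170:310,180:320]; b=cv2.resize(b,(340,340),interpolation=cv2.INTER_CUBIC)
cv2.imwrite('pics/m2.png',np.hstack([a,b]))
E
```

```text
[0.52800346 0.0959951  0.23325953] [-3.14071934e+00  1.51400170e-04 -1.82193963e+00] 0.014173607747943172 [-1.12117378 -1.0202262   5.97813314] [-0.56007627  0.59772401  0.13627708]
```

View pics/m2.png

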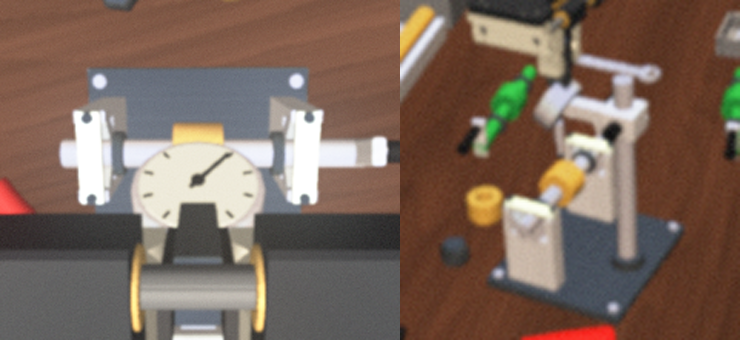

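step_arm(
  targets=[
    [[0,0,0.001],[0,0,0],-1],
    [[0,0,0.001],[0,0,0],-1],
    [[0,0,0.001],[0,0,0],-1],
    [[0,0,0.001],[0,0,0],-1],
    [[0,0,0.001],[0,0,0],-1],
    [[0,0,0.001],[0,0,0],-1],
    [[0,0,0.001],[0,0,0],-1],
    [[0,0,0],[0,0,0],-1],
  ],
)

```text
t: 4.35
eef_pos: [0.528, 0.096, 0.2261]
ee_rot: [-3.141, 0.0, -1.822]
force: [-1.4, -1.9, 4.5]
width: 0.0138
```

```bash
cat > look.py <<'E'
from h import *
import sys
k=sys.argv[1]
grab('wrist','w%s.png'%k);grab('scene','s%s.png'%k);s=arm.get_state();np.set_printoptions(precision=4,suppress=True);print(s['t'],s['eef_pos'],s['ee_rot'],s['width'],s['force'],s['moment'])
a=cv2.imread('pics/w%s.png'%k)[170:270,220:340]; a=cv2.resize(a,(432,360),interpolation=cv2.INTER_CUBIC)
b=cv2.imread('pics/s%s.png'%k)[145:265,240:360]; b=cv2.resize(b,(360,360),interpolation=cv2.INTER_CUBIC)
cv2.imwrite('pics/m%s.png'%k,np.hstack([a,b]))
E
python3 look.py 3
```

```text
4.45 [0.528  0.096  0.2261] [-3.1408  0.0001 -1.8219] 0.01407973246524674 [-1.9598 -1.8922  4.9585] [-0.6931  0.4484  0.0334]
```

View pics/m3.png

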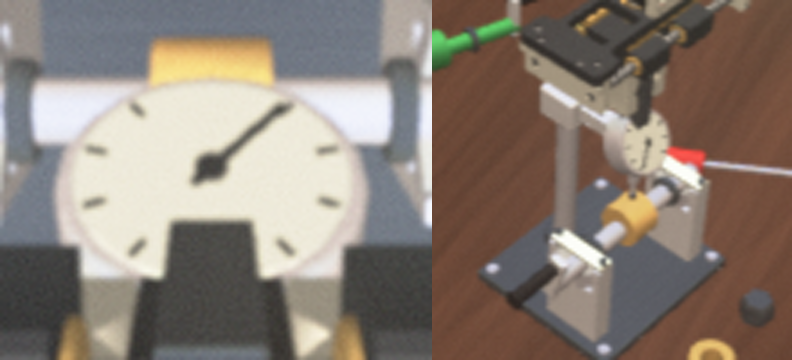

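step_arm(
  targets=[
    [[0,0,0.001],[0,0,0],-1],
    [[0,0,0.001],[0,0,0],-1],
    [[0,0,0.001],[0,0,0],-1],
    [[0,0,0.001],[0,0,0],-1],
    [[0,0,0.001],[0,0,0],-1],
    [[0,0,0.001],[0,0,0],-1],
    [[0,0,0.001],[0,0,0],-1],
    [[0,0,0.001],[0,0,0],-1],
  ],
)

```text
t: 5.25
eef_pos: [0.528, 0.096, 0.2183]
ee_rot: [-3.141, 0.0, -1.822]
force: [-2.8, -0.8, 7.0]
width: 0.0139
```

```bash
python3 look.py 4
```

```text
5.35 [0.528  0.096  0.2181] [-3.1408  0.0002 -1.8219] 0.01412371166454671 [-1.8814 -1.7942  6.2516] [-0.684   0.4775  0.0651]
```

View pics/m4.png

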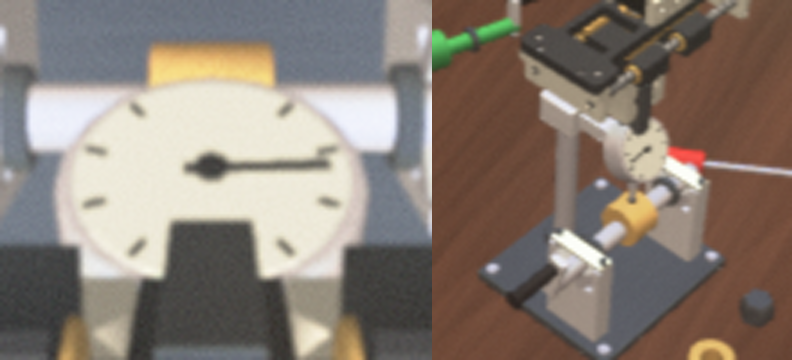

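step_arm(
  targets=[
    [[0,0,0.001],[0,0,0],-1],
    [[0,0,0.001],[0,0,0],-1],
    [[0,0,0.001],[0,0,0],-1],
    [[0,0,0.001],[0,0,0],-1],
    [[0,0,0.001],[0,0,0],-1],
    [[0,0,0.0005],[0,0,0],-1],
    [[0,0,0],[0,0,0],-1],
    [[0,0,0],[0,0,0],-1],
  ],
)

```text
t: 6.15
eef_pos: [0.528, 0.096, 0.2127]
ee_rot: [-3.141, 0.0, -1.822]
force: [-2.4, -0.9, 6.5]
width: 0.014
```

```bash
python3 look.py 5
```

```text
6.25 [0.528  0.096  0.2127] [-3.1408  0.0002 -1.822 ] 0.014164046116187646 [-1.6895 -0.8267  6.4946] [-0.6309  0.5659  0.0923]
```

View pics/m5.png

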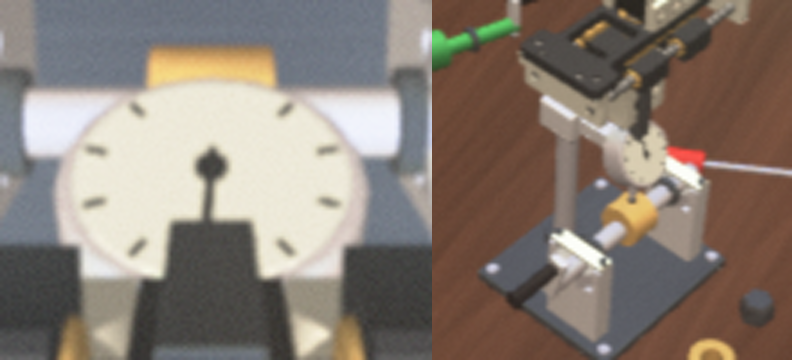

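step_arm(
  targets=[
    [[0,0,0],[0,0,0],-0.4],
    [[0,0,0],[0,0,0],-0.3],
    [[0,0,0],[0,0,0],-0.3],
    [[0,0,0],[0,0,0],-0.3],
    [[0,0,-0.02],[0,0,0],-0.3],
    [[0,0,-0.04],[0,0,0],-0.3],
    [[0,0,-0.04],[0,0,0],-0.4],
    [[0,0,-0.02],[0,0,0],-0.5],
  ],
)

```text
t: 7.05
eef_pos: [0.5288, 0.0963, 0.3357]
ee_rot: [-3.138, 0.002, -1.822]
force: [0.7, 1.1, -0.1]
width: 0.024
```

```bash
python3 - <<'E'
from h import *
grab('wrist','w6.png');grab('scene','s6.png');grab('side','d6.png');s=arm.get_state();print(s['t'],s['eef_pos'],s['ee_rot'],s['width'],s['force'])
np.set_printoptions(precision=4,suppress=True)
a=cv2.imread('pics/w6.png')[150:250,200:340]; a=cv2.resize(a,(420,300),interpolation=cv2.INTER_CUBIC)
b=cv2.imread('pics/s6.png')[180:250,240:330]; b=cv2.resize(b,(386,300),interpolation=cv2.INTER_CUBIC)
e=cv2.imread('pics/d6.png')[180:280,200:300]; e=cv2.resize(e,(420,420),interpolation=cv2.INTER_CUBIC)
cv2.imwrite('pics/m6.png',np.hstack([a,b]));cv2.imwrite('pics/m6e.png',e)
# brass points in gauge frame
o=np.array([.5332,.0936]);ya=np.radians(-14.45);gx=np.array([np.cos(ya),np.sin(ya)]);gy=np.array([-gx[1],gx[0]])
for nm,f in [('wrist','w6.png'),('scene','s6.png'),('side','d6.png')]:
    im,d,c,s=ld(f,nm);P=cloud(d,c,s);hsv=cv2.cvtColor(im,cv2.COLOR_RGB2HSV)
    X=(P[...,:2]-o)@gx;Y=(P[...,:2]-o)@gy;Z=P[...,2]
    m=(hsv[...,0]>12)&(hsv[...,0]<30)&(hsv[...,1]>110)&(abs(Y)<.014)&(abs(X)<.035)&(Z>.06)&(Z<.13)&(d>0)
    m=cv2.erode(m.astype(np.uint8),np.ones((3,3)))>0
    x,z=X[m],Z[m]; print(nm,m.sum())
    if m.sum()>20:
        print(np.c_[x,z][::max(1,len(x)//10)])
        from scipy.optimize import least_squares
        r=least_squares(lambda p:np.hypot(x-p[0],z-p[1])-.02,[0,.09],loss='soft_l1',f_scale=.001); print('centre',r.x,np.std(r.fun))
    # black handle
    for lo,hi,lab in [(-.155,-.108,'handle')]:
        mh=(hsv[...,2]<110)&(Y>lo)&(Y<hi)&(abs(X)<.045)&(Z>.05)&(Z<.14)
        print(lab,mh.sum(),X[mh].mean() if mh.sum() else 0,np.percentile(Z[mh],[5,50,95]) if mh.sum() else 0,np.percentile(X[mh],[5,50,95]) if mh.sum() else 0,np.percentile(Y[mh],[2,50,98]) if mh.sum() else 0)
E
```

```text
7.2 [0.52826256 0.09644103 0.33332354] [-3.13962995e+00  2.08921979e-03 -1.82217139e+00] 0.02234021764761944 [-0.24903113 -0.15515744 -0.56484904]
wrist 0
handle 445 0.007675705172205279 [0.1212 0.1251 0.1272] [0.0012 0.0078 0.0131] [-0.1532 -0.1327 -0.1088]
scene 51
[[ 0.0044  0.1142]
 [-0.0017  0.1117]
 [ 0.0058  0.1111]
 [ 0.0041  0.1137]
 [ 0.0115  0.1105]
 [ 0.0102  0.114 ]
 [ 0.0152  0.1065]
 [ 0.017   0.1055]
 [ 0.0172  0.1019]
 [ 0.0176  0.0951]
 [ 0.0183  0.0975]]
centre [-0.0016  0.0941] 0.0015284331041967802
handle 99 0.009484040532792138 [0.1167 0.1242 0.1279] [0.0035 0.0101 0.0143] [-0.1547 -0.1364 -0.1087]
side 47
[[-0.0052  0.1155]
 [-0.0029  0.1157]
 [-0.0098  0.1124]
 [-0.0079  0.1133]
 [-0.0079  0.1135]
 [-0.0143  0.1095]
 [-0.0109  0.1084]
 [-0.0181  0.1055]
 [-0.018   0.1089]
 [-0.016   0.1031]
 [-0.0187  0.104 ]
 [-0.0192  0.0986]]
centre [0.0001 0.0948] 0.001265475446319644
handle 24 0.004724214161835812 [0.1186 0.1259 0.1292] [0.0011 0.0045 0.0097] [-0.137  -0.1203 -0.1098]
```

View pics/m6.png

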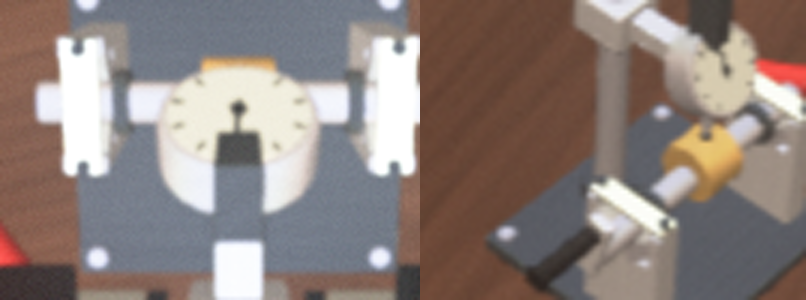

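View pics/m6e.png

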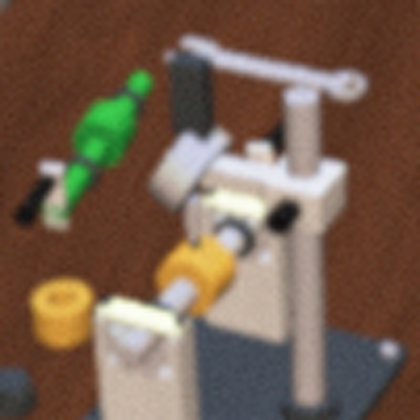

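step_arm(
  targets=[
    [[0,0,0],[0,0,8.2],-0.3],
    [[0,0,0],[0,0,8.2],-0.3],
    [[0,0,0],[0,0,8.2],-0.3],
    [[0,0,0],[0,0,8.2],-0.3],
    [[0,0,0],[0,0,8.2],-0.3],
    [[0,0,0],[0,0,8.2],-0.3],
    [[0,0,0],[0,0,8.2],-0.3],
    [[0,0,0],[0,0,8.2],-0.3],
  ],
)

```text
t: 8.0
eef_pos: [0.5272, 0.096, 0.3305]
ee_rot: [-3.141, -0.002, -2.973]
force: [-0.7, -0.1, -0.2]
width: 0.0307
```

step_arm(
  targets=[
    [[0,0,0],[0,0,8.2],-0.3],
    [[0,0,0],[0,0,8.2],-0.3],
    [[0,0,0],[0,0,8.2],-0.3],
    [[-0.004,-0.035,0.02],[0,0,0],-0.3],
    [[-0.003,-0.035,0.03],[0,0,0],-0.3],
    [[-0.003,-0.035,0.04],[0,0,0],-0.3],
    [[-0.003,-0.035,0.04],[0,0,0],-0.3],
    [[0,0,0.03],[0,0,0],-0.3],
  ],
)

```text
t: 8.8
eef_pos: [0.503, -0.0414, 0.1737]
ee_rot: [-3.14, -0.003, 2.884]
force: [1.0, 1.2, 0.4]
width: 0.0306
```

```bash
python3 - <<'E'
from h import *
grab('wrist','w7.png');grab('scene','s7.png');s=arm.get_state();print(s['t'],s['eef_pos'],s['ee_rot'],s['width'],s['force'],s['q'])
a=cv2.imread('pics/s7.png')[120:290,200:400]; cv2.imwrite('pics/s7c.png',cv2.resize(a,(700,595),interpolation=cv2.INTER_CUBIC))
E
```

```text
8.9 [ 0.5019916  -0.03987985  0.17209026] [-3.13787277 -0.00845982  2.88419552] 0.03068351649272926 [ 0.22372141 -0.49945152  0.27711242] [ 0.3103219   0.12667633 -0.43061993 -0.00165499 -1.02263361 -0.5668344 ]
```

View pics/w7.png

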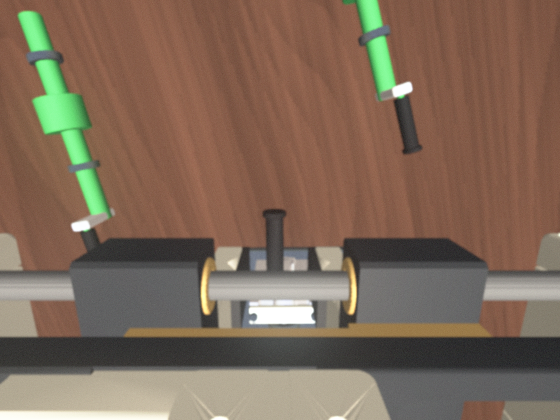

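View pics/s7c.png

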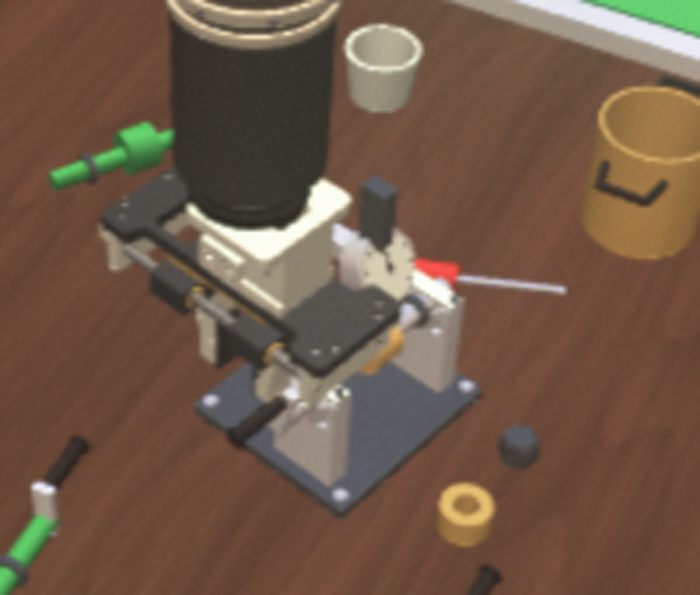

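step_arm(
  targets=[
    [[0,0,0],[0,0,0],-0.3],
    [[0,0,0.02],[0,0,0],-0.3],
    [[0,0,0.02],[0,0,0],-0.3],
    [[0,0,0.02],[0,0,0],-0.3],
    [[0,0,0.01],[0,0,0],-0.3],
    [[0,0,0],[0,0,0],-0.6],
    [[0,0,0],[0,0,0],-0.6],
    [[0,0,0],[0,0,0],-0.6],
  ],
  grip_force=5,
)

```text
t: 9.7
eef_pos: [0.5067, -0.0381, 0.1082]
ee_rot: [3.141, 0.002, 2.887]
force: [-0.1, -0.1, 0.1]
width: 0.0184
```

```bash
python3 - <<'E'
from h import *
grab('wrist','w8.png');grab('scene','s8.png');s=arm.get_state();print(s['t'],s['eef_pos'],s['ee_rot'],s['width'],s['force'],s['q'])
a=cv2.imread('pics/s8.png')[160:290,230:350]; a=cv2.resize(a,(400,433),interpolation=cv2.INTER_CUBIC)
b=cv2.imread('pics/w8.png')[180:340,200:350]; b=cv2.resize(b,(400,433),interpolation=cv2.INTER_CUBIC)
cv2.imwrite('pics/m8.png',np.hstack([a,b]))
E
```

```text
9.8 [ 0.50641378 -0.03822874  0.10791025] [3.14078021e+00 1.51952428e-03 2.88695749e+00] 0.017378700017103836 [ 0.21011493  0.32658499 -0.91979575] [ 3.12034008e-01  1.98133307e-01 -5.13330521e-01  1.72240776e-04
 -8.57614352e-01 -5.66781125e-01]
```

View pics/m8.png

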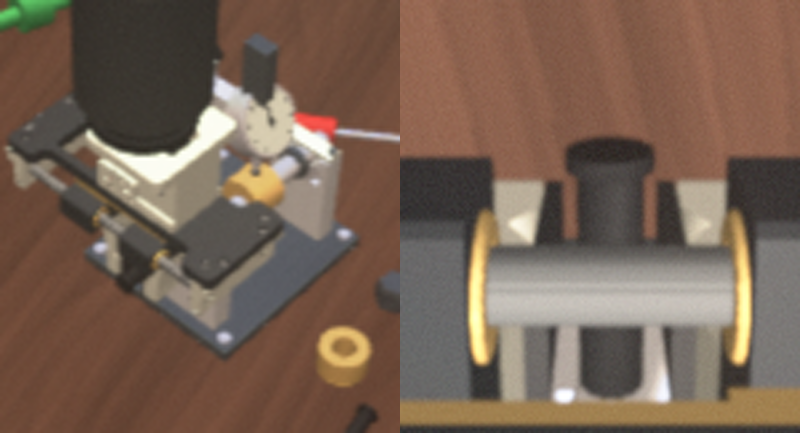

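```bash
cat > plan.py <<'E'
from h import *
o=np.array([.5332,.0936,0]);ya=np.radians(-14.45)
G=R.from_euler('z',ya).as_matrix()
def tool(tau): # tool rotation in world at tilt tau
    t=np.radians(tau); R0=np.array([[-1,0,0],[0,1,0],[0,0,-1.]])
    return G@R.from_euler('y',t).as_matrix()@R0
def where():
    s=arm.get_state(); M=R.from_euler('xyz',s['ee_rot']).as_matrix(); p=s['eef_pos']
    g=G.T@(p-o); h=G.T@(p-.019*M[:,2]-o); 
    return p,M,g,h,s
def report():
    p,M,g,h,s=where(); tz=G.T@M[:,2]
    print('t %.2f grasp g-frame'%s['t'],np.round(h*1000,1),'phi %.1f r %.1f'%(np.degrees(np.arctan2(h[0],h[2]-.09)),np.hypot(h[0],h[2]-.09)*1e3),'tau %.1f'%np.degrees(np.arctan2(-tz[0],-tz[2])),'F_g',np.round(G.T@s['force'],1),'w %.4f'%s['width'],'q',np.round(s['q'],2))
def plan(wps,Y=-.137,op=-0.6,r=.030,start=None):
    p,M,g,h,s=where()
    rows=[]
    for w in wps:
        phi,tau=w[:2]; rr=w[2] if len(w)>2 else r
        f=np.radians(phi); H=o+G@np.array([rr*np.sin(f),Y,.09+rr*np.cos(f)])
        Mt=tool(tau); pt=H+.019*Mt[:,2]
        sh=np.round(M.T@(pt-p)*2000)/2000; rv=np.round(np.degrees(R.from_matrix(M.T@Mt).as_rotvec()),1)
        rows.append([[float(a)+0. for a in sh],[float(a)+0. for a in rv],op])
        p=p+M@sh; M=M@R.from_rotvec(np.radians(rv)).as_matrix()
    print(rows); print('max shift',max(abs(np.array([r[0] for r in rows])).ravel()),'max rot',max(abs(np.array([r[1] for r in rows])).ravel()))
E
python3 - <<'E'
from plan import *
report()
plan([(14,0),(14,0),(14,7),(14,14),(17,20),(20,25),(25,30),(30,35)])
E
```

```text
t 9.80 grasp g-frame [   6.9 -134.4  126.9] phi 10.6 r 37.6 tau -0.1 F_g [ 0.1  0.4 -0.9] w 0.0174 q [ 0.31  0.2  -0.51  0.   -0.86 -0.57]
[[[-0.0005, -0.0025, 0.008], [0.0, 0.1, -0.1], -0.6], [[0.0, 0.0, 0.0], [0.0, 0.0, 0.0], -0.6], [[0.0025, 0.0, -0.0005], [0.0, 7.0, 0.0], -0.6], [[0.0025, 0.0, 0.0], [0.1, 7.0, 0.0], -0.6], [[0.0, 0.0, 0.0], [0.0, 6.0, 0.0], -0.6], [[0.0005, 0.0, 0.0], [0.0, 5.0, 0.0], -0.6], [[-0.001, 0.0, -0.0005], [0.0, 5.0, 0.0], -0.6], [[-0.001, 0.0, 0.0], [0.0, 5.0, 0.0], -0.6]]
max shift 0.008 max rot 7.0
```

step_arm(
  targets=[
    [[-0.0005,-0.0025,0.008],[0.0,0.1,-0.1],-0.6],
    [[0.0,0.0,0.0],[0.0,0.0,0.0],-0.6],
    [[0.0025,0.0,-0.0005],[0.0,7.0,0.0],-0.6],
    [[0.0025,0.0,0.0],[0.1,7.0,0.0],-0.6],
    [[0.0,0.0,0.0],[0.0,6.0,0.0],-0.6],
    [[0.0005,0.0,0.0],[0.0,5.0,0.0],-0.6],
    [[-0.001,0.0,-0.0005],[0.0,5.0,0.0],-0.6],
    [[-0.001,0.0,0.0],[0.0,5.0,0.0],-0.6],
  ],
)

```text
t: 10.6
eef_pos: [0.5019, -0.04, 0.0995]
ee_rot: [-3.14, -0.618, 2.888]
force: [-2.1, 0.9, 2.4]
width: 0.0179
```

```bash
cat > lk.py <<'E'
from plan import *
import sys
k=sys.argv[1]
report(); grab('scene','s%s.png'%k); grab('wrist','w%s.png'%k)
a=cv2.imread('pics/s%s.png'%k)[160:290,230:350]; a=cv2.resize(a,(400,433),interpolation=cv2.INTER_CUBIC)
b=cv2.imread('pics/w%s.png'%k)[180:340,200:350]; b=cv2.resize(b,(400,433),interpolation=cv2.INTER_CUBIC)
cv2.imwrite('pics/m%s.png'%k,np.hstack([a,b])); report()
E
python3 lk.py 9
python3 -c "
from plan import *
plan([(34,39),(39,43),(44,47),(49,50),(54,50),(59,50),(64,50),(64,50)])"
```

```text
t 10.60 grasp g-frame [  14.  -137.2  115. ] phi 29.2 r 28.7 tau 35.4 F_g [-2.2  0.4  2.4] w 0.0179 q [ 0.13  0.59 -0.   -0.22 -1.56 -0.32]
t 10.70 grasp g-frame [  14.5 -137.7  112. ] phi 33.4 r 26.3 tau 35.5 F_g [-0.1 -0.5 -2.1] w 0.0178 q [ 0.13  0.59 -0.   -0.22 -1.56 -0.32]
[[[0.001, 0.0005, -0.0035], [-0.1, 3.5, -0.2], -0.6], [[-0.0015, 0.0, -0.0005], [0.0, 4.0, 0.0], -0.6], [[-0.001, 0.0, 0.0], [0.0, 4.0, 0.0], -0.6], [[-0.0015, 0.0, 0.0], [0.0, 3.0, 0.0], -0.6], [[-0.003, 0.0, 0.0], [0.0, 0.0, 0.0], -0.6], [[-0.0025, 0.0, 0.0005], [0.0, 0.0, 0.0], -0.6], [[-0.0025, 0.0, 0.0005], [0.0, 0.0, 0.0], -0.6], [[0.0, 0.0, 0.0], [0.0, 0.0, 0.0], -0.6]]
max shift 0.0035 max rot 4.0
```

View pics/m9.png

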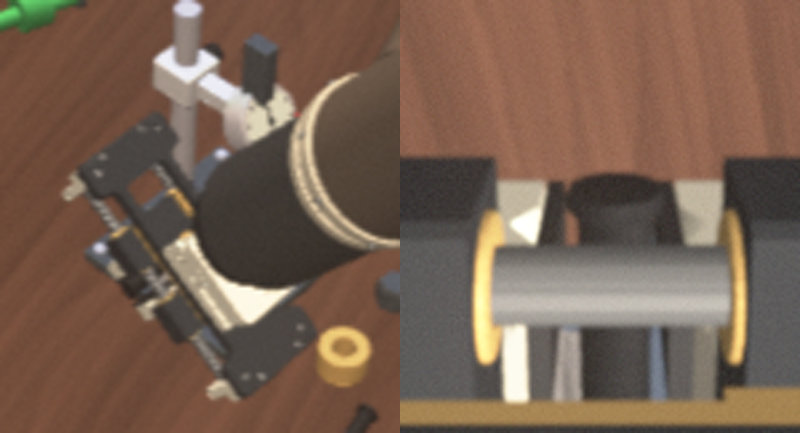

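```bash
python3 -c "
from h import *
grab('side','d9.png')
a=cv2.imread('pics/s9.png');b=cv2.imread('pics/d9.png')
cv2.imwrite('pics/f9.png',cv2.resize(np.hstack([a[:,100:500],b[:,100:500]]),(800,420)))"
```

```text
(no output)
```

View pics/f9.png

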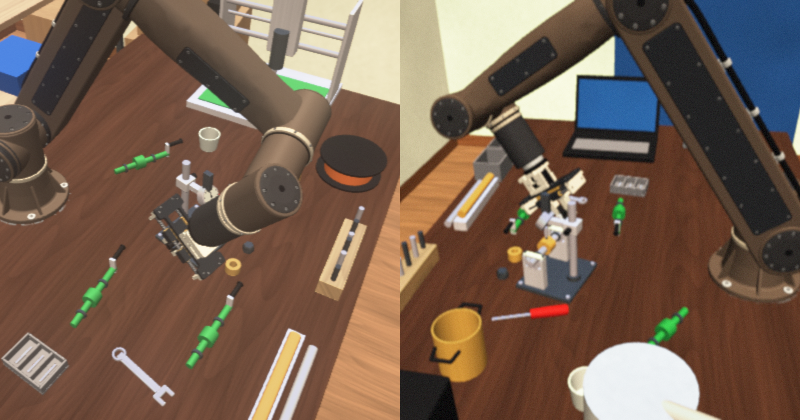

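step_arm(
  targets=[
    [[0.001,0.0005,-0.0035],[-0.1,3.5,-0.2],-0.6],
    [[-0.0015,0.0,-0.0005],[0.0,4.0,0.0],-0.6],
    [[-0.001,0.0,0.0],[0.0,4.0,0.0],-0.6],
    [[-0.0015,0.0,0.0],[0.0,3.0,0.0],-0.6],
    [[-0.003,0.0,0.0],[0.0,0.0,0.0],-0.6],
    [[-0.0025,0.0,0.0005],[0.0,0.0,0.0],-0.6],
    [[-0.0025,0.0,0.0005],[0.0,0.0,0.0],-0.6],
    [[0.0,0.0,0.0],[0.0,0.0,0.0],-0.6],
  ],
)

```text
t: 11.55
eef_pos: [0.5111, -0.0418, 0.0944]
ee_rot: [3.139, -0.863, 2.893]
force: [-1.6, -1.1, 0.8]
width: 0.0176
```

```bash
python3 lk.py 10
python3 -c "
from plan import *
plan([(69,50),(74,50),(79,50),(84,50),(89,50),(94,50),(98,50),(98,50)])"
```

```text
t 11.55 grasp g-frame [  26.8 -136.7  106.7] phi 58.0 r 31.6 tau 49.5 F_g [-1.3 -1.4  0.8] w 0.0176 q [ 0.09  0.76  0.18 -0.27 -1.82 -0.29]
t 11.65 grasp g-frame [  26.9 -136.7  106.7] phi 58.1 r 31.6 tau 49.5 F_g [-0.9 -0.8  2.3] w 0.0174 q [ 0.09  0.76  0.18 -0.27 -1.82 -0.29]
[[[-0.005, -0.0005, 0.003], [0.0, 0.5, 0.1], -0.6], [[-0.0025, 0.0, 0.001], [0.0, 0.0, 0.0], -0.6], [[-0.0025, 0.0, 0.001], [0.0, 0.0, 0.0], -0.6], [[-0.002, 0.0, 0.0015], [0.0, 0.0, 0.0], -0.6], [[-0.002, 0.0, 0.0015], [0.0, 0.0, 0.0], -0.6], [[-0.002, 0.0, 0.002], [0.0, 0.0, 0.0], -0.6], [[-0.0015, 0.0, 0.0015], [0.0, 0.0, 0.0], -0.6], [[0.0, 0.0, 0.0], [0.0, 0.0, 0.0], -0.6]]
max shift 0.005 max rot 0.5
```

View pics/m10.png

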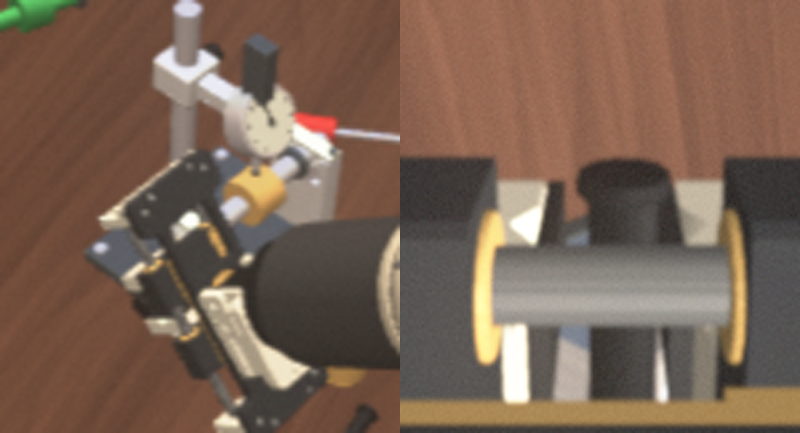

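```bash
python3 -c "
from plan import *
im,d,c,s=ld('w1.png','wrist')
for u,v,z in [(295,100,.026),(237,110,.022),(337,50,.03)]:
    print(G.T@(rayz(u,v,z,c,s)-o))"
```

```text
[ 0.11848034 -0.02275062  0.026     ]
[0.10570512 0.05762126 0.022     ]
[ 0.17981371 -0.07662995  0.03      ]
```

step_arm(
  targets=[
    [[-0.004,-0.0005,0.002],[0.0,0.5,0.0],-0.6],
    [[-0.0025,0.0,0.0015],[0.0,0.0,0.0],-0.6],
    [[-0.0025,0.0,0.001],[0.0,0.0,0.0],-0.6],
    [[-0.002,0.0,0.0015],[0.0,0.0,0.0],-0.6],
    [[-0.002,0.0,0.0015],[0.0,0.0,0.0],-0.6],
    [[-0.002,0.0,0.002],[0.0,0.0,0.0],-0.6],
    [[-0.0015,0.0,0.0015],[0.0,0.0,0.0],-0.6],
    [[0.0,0.0,0.0],[0.0,0.0,0.0],-0.6],
  ],
)

```text
t: 12.45
eef_pos: [0.5128, -0.0428, 0.0737]
ee_rot: [3.139, -0.875, 2.892]
force: [-1.8, 0.8, 0.6]
width: 0.0174
```

```bash
python3 lk.py 11
python3 -c "
from plan import *
plan([(102,50),(106,50),(110,50),(112,48),(112,41),(112,33),(112,25),(112,17)])"
```

```text
t 12.45 grasp g-frame [  28.9 -137.2   85.9] phi 98.1 r 29.2 tau 50.1 F_g [-1.9  0.3  0.6] w 0.0174 q [ 0.09  0.79  0.19 -0.27 -1.8  -0.28]
t 12.55 grasp g-frame [  29.1 -137.2   86.1] phi 97.6 r 29.3 tau 50.1 F_g [-0.8  0.1  1.4] w 0.0174 q [ 0.09  0.79  0.19 -0.27 -1.8  -0.28]
[[[-0.002, 0.0, 0.0015], [0.0, -0.1, 0.1], -0.6], [[-0.001, 0.0, 0.0015], [0.0, 0.0, 0.0], -0.6], [[-0.0015, 0.0, 0.0015], [0.0, 0.0, 0.0], -0.6], [[-0.001, 0.0, 0.001], [0.0, -2.0, 0.0], -0.6], [[-0.0025, 0.0, 0.0], [0.0, -7.0, 0.0], -0.6], [[-0.0025, 0.0, 0.0], [0.0, -8.0, 0.0], -0.6], [[-0.0025, 0.0, -0.0005], [0.0, -8.0, 0.0], -0.6], [[-0.003, 0.0, 0.0], [0.0, -8.0, 0.0], -0.6]]
max shift 0.003 max rot 8.0
```

View pics/m11.png

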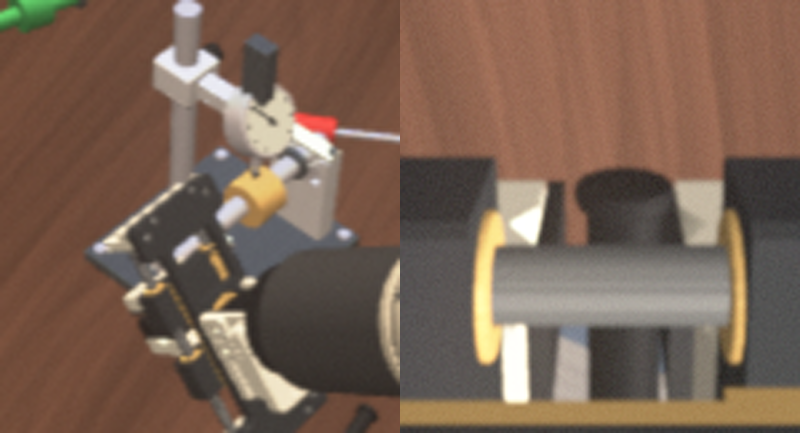

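step_arm(
  targets=[
    [[-0.002,0.0,0.0015],[0.0,-0.1,0.1],-0.6],
    [[-0.001,0.0,0.0015],[0.0,0.0,0.0],-0.6],
    [[-0.0015,0.0,0.0015],[0.0,0.0,0.0],-0.6],
    [[-0.001,0.0,0.001],[0.0,-2.0,0.0],-0.6],
    [[-0.0025,0.0,0.0],[0.0,-7.0,0.0],-0.6],
    [[-0.0025,0.0,0.0],[0.0,-8.0,0.0],-0.6],
    [[-0.0025,0.0,-0.0005],[0.0,-8.0,0.0],-0.6],
    [[-0.003,0.0,0.0],[0.0,-8.0,0.0],-0.6],
  ],
)

```text
t: 13.35
eef_pos: [0.5225, -0.0449, 0.0611]
ee_rot: [3.14, -0.288, 2.89]
force: [-0.4, 0.4, -0.0]
width: 0.0178
```

```bash
python3 lk.py 12
python3 -c "
from plan import *
plan([(112,9),(112,1),(112,-6),(113,-10),(117,-10),(121,-10),(126,-10),(131,-10)])"
```

```text
t 13.35 grasp g-frame [  29.6 -136.8   79.3] phi 109.8 r 31.4 tau 16.5 F_g [-0.5  0.3 -0. ] w 0.0178 q [ 0.19  0.45 -0.24 -0.14 -1.14 -0.37]
t 13.45 grasp g-frame [  26.4 -137.2   80.7] phi 109.4 r 27.9 tau 16.6 F_g [ 1.7 -0.6 -1.4] w 0.0176 q [ 0.19  0.44 -0.25 -0.14 -1.14 -0.37]
[[[-0.0045, 0.0, 0.0015], [0.1, -7.6, 0.1], -0.6], [[-0.0025, 0.0, -0.0005], [0.0, -8.0, 0.0], -0.6], [[-0.0025, 0.0, 0.0], [0.0, -7.0, 0.0], -0.6], [[-0.001, 0.0, 0.0005], [0.0, -4.0, 0.0], -0.6], [[0.001, 0.0, 0.0015], [0.0, 0.0, 0.0], -0.6], [[0.0015, 0.0, 0.002], [0.0, 0.0, 0.0], -0.6], [[0.002, 0.0, 0.0015], [0.0, 0.0, 0.0], -0.6], [[0.002, 0.0, 0.002], [0.0, 0.0, 0.0], -0.6]]
max shift 0.0045 max rot 8.0
```

View pics/m12.png

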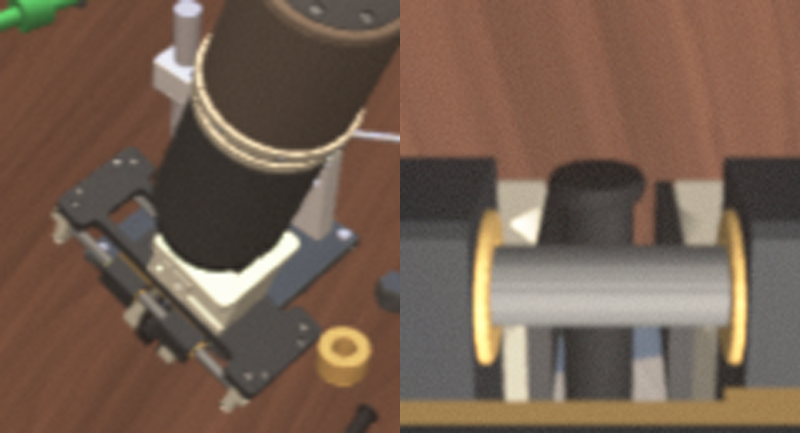

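step_arm(
  targets=[
    [[-0.0035,0.0,0.001],[0.0,-7.6,0.0],-0.6],
    [[-0.0025,0.0,-0.0005],[0.0,-8.0,0.0],-0.6],
    [[-0.0025,0.0,0.0],[0.0,-7.0,0.0],-0.6],
    [[-0.001,0.0,0.0005],[0.0,-4.0,0.0],-0.6],
    [[0.001,0.0,0.0015],[0.0,0.0,0.0],-0.6],
    [[0.0015,0.0,0.002],[0.0,0.0,0.0],-0.6],
    [[0.002,0.0,0.0015],[0.0,0.0,0.0],-0.6],
    [[0.002,0.0,0.002],[0.0,0.0,0.0],-0.6],
  ],
)

```text
t: 14.25
eef_pos: [0.5265, -0.0457, 0.0504]
ee_rot: [3.141, 0.168, 2.889]
force: [4.4, -2.7, -0.2]
width: 0.0175
```

```bash
python3 lk.py 13
python3 -c "
from plan import *
plan([(131,-10),(135,-10),(140,-10),(145,-10),(150,-10),(155,-8),(160,-6),(165,-4)])"
```

```text
t 14.25 grasp g-frame [  25.  -136.6   69.2] phi 129.8 r 32.6 tau -9.6 F_g [ 4.9 -1.6 -0.2] w 0.0175 q [ 0.35  0.23 -0.75  0.21 -0.46 -0.79]
t 14.35 grasp g-frame [  24.4 -136.7   68.9] phi 130.9 r 32.3 tau -9.6 F_g [4.2 0.5 0. ] w 0.0178 q [ 0.35  0.22 -0.76  0.21 -0.46 -0.79]
[[[0.0015, -0.0005, -0.0015], [0.0, -0.4, 0.0], -0.6], [[0.0015, 0.0, 0.001], [0.0, 0.0, 0.0], -0.6], [[0.002, 0.0, 0.0015], [0.0, 0.0, 0.0], -0.6], [[0.0025, 0.0, 0.001], [0.0, 0.0, 0.0], -0.6], [[0.0025, 0.0, 0.001], [0.0, 0.0, 0.0], -0.6], [[0.003, 0.0, 0.001], [0.0, 2.0, 0.0], -0.6], [[0.0035, 0.0, 0.0005], [0.0, 2.0, 0.0], -0.6], [[0.003, 0.0, 0.0005], [0.0, 2.0, 0.0], -0.6]]
max shift 0.0035 max rot 2.0
```

View pics/m13.png

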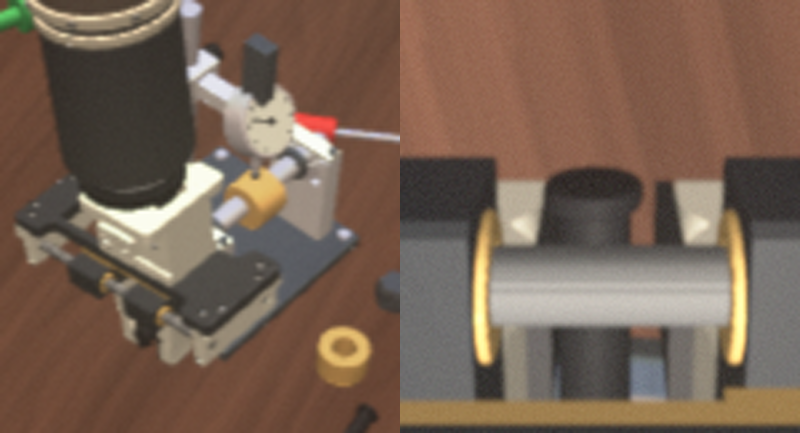

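step_arm(
  targets=[
    [[0.0015,0.0,0.0],[0.0,0.0,0.0],-0.6],
    [[0.0015,0.0,0.001],[0.0,0.0,0.0],-0.6],
    [[0.002,0.0,0.0015],[0.0,0.0,0.0],-0.6],
    [[0.0025,0.0,0.001],[0.0,0.0,0.0],-0.6],
    [[0.0025,0.0,0.001],[0.0,0.0,0.0],-0.6],
    [[0.003,0.0,0.0005],[0.0,2.0,0.0],-0.6],
    [[0.0035,0.0,0.0],[0.0,2.0,0.0],-0.6],
    [[0.003,0.0,0.0],[0.0,2.0,0.0],-0.6],
  ],
)

```text
t: 15.15
eef_pos: [0.5053, -0.0413, 0.0421]
ee_rot: [-3.141, 0.06, 2.889]
force: [2.5, -2.4, -0.6]
width: 0.0171
```

```bash
python3 lk.py 14
python3 -c "
from plan import *
plan([(170,-2),(174,0),(178,0),(182,0),(186,0),(190,0),(190,0),(190,0)])"
```

```text
t 15.15 grasp g-frame [   5.5 -137.6   61.1] phi 169.3 r 29.4 tau -3.4 F_g [ 3.  -1.7 -0.6] w 0.0171 q [ 0.33  0.26 -0.66  0.06 -0.61 -0.63]
t 15.25 grasp g-frame [   6.3 -137.4   61. ] phi 167.6 r 29.6 tau -3.5 F_g [-0.7 -0.8 -0.6] w 0.0174 q [ 0.33  0.26 -0.66  0.06 -0.6  -0.63]
[[[0.0015, 0.0005, 0.0005], [0.0, 1.5, -0.1], -0.6], [[0.003, 0.0, 0.0], [0.0, 2.0, 0.0], -0.6], [[0.002, 0.0, 0.0005], [0.0, 0.0, 0.0], -0.6], [[0.002, 0.0, 0.0], [0.0, 0.0, 0.0], -0.6], [[0.002, 0.0, -0.0005], [0.0, 0.0, 0.0], -0.6], [[0.002, 0.0, 0.0], [0.0, 0.0, 0.0], -0.6], [[0.0, 0.0, 0.0], [0.0, 0.0, 0.0], -0.6], [[0.0, 0.0, 0.0], [0.0, 0.0, 0.0], -0.6]]
max shift 0.003 max rot 2.0
```

View pics/m14.png

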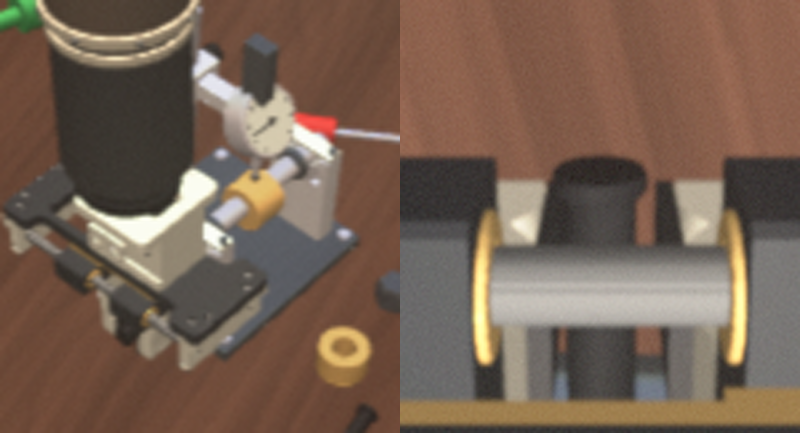

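step_arm(
  targets=[
    [[0.002,0.0,0.0],[0.0,1.5,0.0],-0.6],
    [[0.003,0.0,0.0],[0.0,2.0,0.0],-0.6],
    [[0.002,0.0,0.0005],[0.0,0.0,0.0],-0.6],
    [[0.002,0.0,0.0],[0.0,0.0,0.0],-0.6],
    [[0.002,0.0,-0.0005],[0.0,0.0,0.0],-0.6],
    [[0.002,0.0,0.0],[0.0,0.0,0.0],-0.6],
    [[0.0,0.0,0.0],[0.0,0.0,0.0],-0.6],
    [[0.0,0.0,0.0],[0.0,0.0,0.0],-0.6],
  ],
)

```text
t: 16.05
eef_pos: [0.4934, -0.038, 0.0422]
ee_rot: [3.142, 0.001, 2.89]
force: [0.8, 0.2, -0.5]
width: 0.0177
```

```bash
python3 lk.py 15
python3 -c "
from plan import *
plan([(196,2),(201,6),(206,10),(211,15),(216,20),(221,25),(226,30),(226,30)])
b=[]
for k in '8 11 13 14 15'.split():
    a=cv2.imread('pics/s%s.png'%k)[184:208,296:322]; b.append(cv2.resize(a,(260,240),interpolation=cv2.INTER_CUBIC))
b.append(b[-1]*0)
cv2.imwrite('pics/dials.png',np.vstack([np.hstack(b[:3]),np.hstack(b[3:])]))
"
```

```text
t 16.05 grasp g-frame [  -5.7 -137.4   61.2] phi -168.8 r 29.4 tau -0.1 F_g [ 0.7  0.4 -0.5] w 0.0177 q [ 0.32  0.27 -0.61  0.   -0.69 -0.57]
t 16.15 grasp g-frame [  -5.6 -137.3   61.1] phi -169.1 r 29.4 tau -0.1 F_g [1.  0.3 0.2] w 0.0178 q [ 0.32  0.27 -0.61  0.   -0.69 -0.57]
[[[0.0035, 0.0005, 0.0], [0.0, 2.1, 0.0], -0.6], [[0.0035, 0.0, -0.001], [0.0, 4.0, 0.0], -0.6], [[0.004, 0.0, -0.0005], [0.0, 4.0, 0.0], -0.6], [[0.004, 0.0, -0.001], [0.0, 5.0, 0.0], -0.6], [[0.0045, 0.0, -0.001], [0.0, 5.0, 0.0], -0.6], [[0.004, 0.0, -0.001], [0.0, 5.0, 0.0], -0.6], [[0.004, 0.0, -0.001], [0.0, 5.0, 0.0], -0.6], [[0.0, 0.0, 0.0], [0.0, 0.0, 0.0], -0.6]]
max shift 0.0045 max rot 5.0
```

View pics/m15.png

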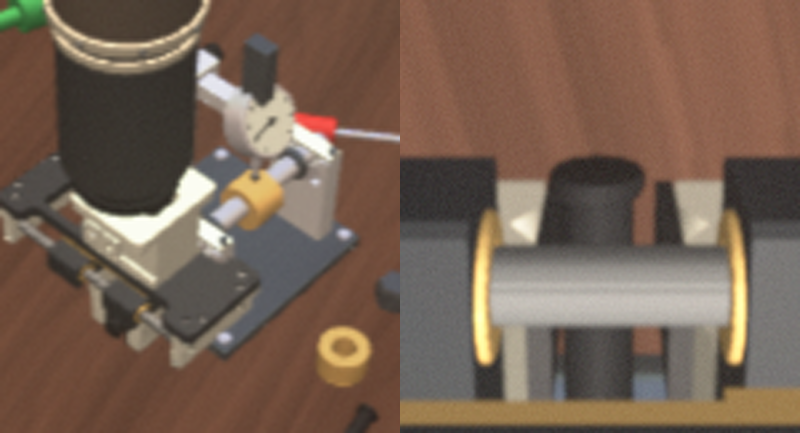

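View pics/dials.png

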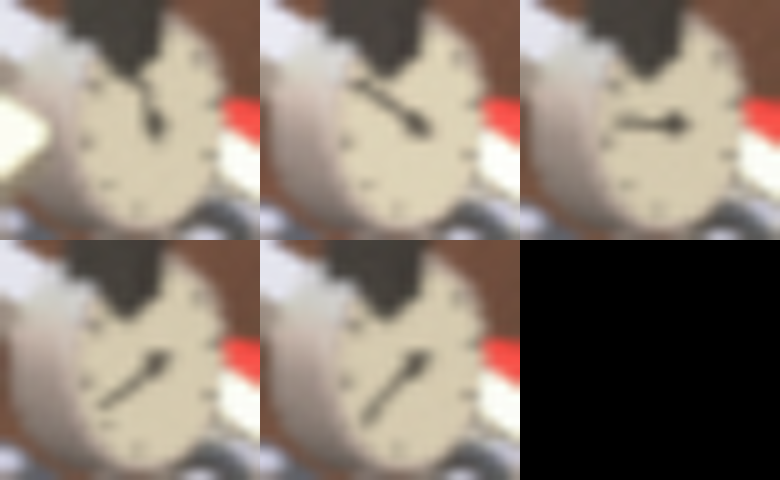

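step_arm(
  targets=[
    [[0.003,0.0,0.0],[0.0,2.0,0.0],-0.6],
    [[0.0035,0.0,-0.001],[0.0,4.0,0.0],-0.6],
    [[0.004,0.0,-0.0005],[0.0,4.0,0.0],-0.6],
    [[0.004,0.0,-0.001],[0.0,5.0,0.0],-0.6],
    [[0.0045,0.0,-0.001],[0.0,5.0,0.0],-0.6],
    [[0.004,0.0,-0.001],[0.0,5.0,0.0],-0.6],
    [[0,0.0,0],[0.0,0.0,0.0],-0.6],
    [[0.0,0.0,0.0],[0.0,0.0,0.0],-0.6],
  ],
)

```text
t: 16.95
eef_pos: [0.4729, -0.0327, 0.0494]
ee_rot: [-3.141, -0.435, 2.889]
force: [0.4, -0.5, -1.4]
width: 0.0177
```

```bash
python3 lk.py 16
python3 -c "
from plan import *
b=[]
for k in '14 15 16'.split():
    a=cv2.imread('pics/s%s.png'%k)[184:208,296:322]; b.append(cv2.resize(a,(260,240),interpolation=cv2.INTER_CUBIC))
cv2.imwrite('pics/dials16.png',np.vstack([np.hstack(b[:3]),cv2.imread('pics/m16.png')[:,:780]]))
plan([(215,20),(208,18),(202,14),(196,10),(190,6),(184,2),(178,-2),(172,-6)])
"
```

```text
t 16.95 grasp g-frame [ -18.9 -137.4   66.6] phi -141.1 r 30.0 tau 24.9 F_g [ 0.5 -0.4 -1.4] w 0.0177 q [ 0.19  0.49 -0.24 -0.19 -1.24 -0.34]
t 17.05 grasp g-frame [ -18.9 -137.3   67.4] phi -140.1 r 29.4 tau 24.8 F_g [ 2.4 -0.7 -1.7] w 0.0176 q [ 0.19  0.49 -0.25 -0.19 -1.24 -0.34]
[[[-0.004, 0.0005, 0.001], [0.0, -4.8, 0.0], -0.6], [[-0.004, 0.0, 0.001], [0.0, -2.0, 0.0], -0.6], [[-0.0045, 0.0, 0.0], [0.0, -4.0, 0.0], -0.6], [[-0.0045, 0.0, 0.0005], [0.0, -4.0, 0.0], -0.6], [[-0.0045, 0.0, 0.0], [0.0, -4.0, 0.0], -0.6], [[-0.0045, 0.0, 0.0], [0.0, -4.0, 0.0], -0.6], [[-0.0045, 0.0, 0.0], [0.0, -4.0, 0.0], -0.6], [[-0.0045, 0.0, -0.0005], [0.0, -4.0, 0.0], -0.6]]
max shift 0.0045 max rot 4.8
```

View pics/dials16.png

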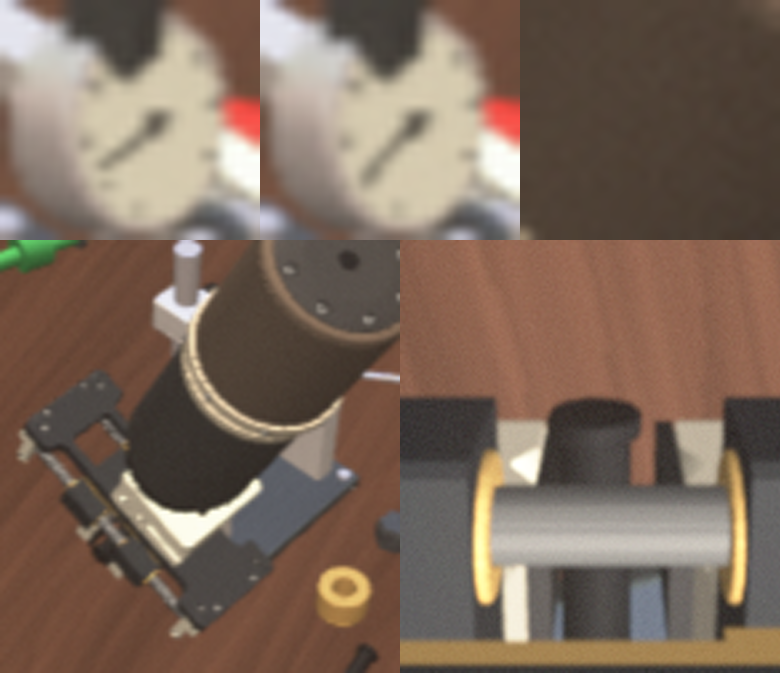

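```bash
python3 -c "
from plan import *
plan([(221,18),(222,12),(223,6),(224,0),(224,0),(224,0),(224,0),(224,0)])
"
```

```text
[[[-0.0015, 0.0005, 0.0005], [0.0, -6.8, 0.0], -0.6], [[-0.0015, 0.0, -0.0005], [0.0, -6.0, 0.0], -0.6], [[-0.0015, 0.0, -0.0005], [0.0, -6.0, 0.0], -0.6], [[-0.0015, 0.0, -0.0005], [0.0, -6.0, 0.0], -0.6], [[0.0, 0.0, 0.0], [0.0, 0.0, 0.0], -0.6], [[0.0, 0.0, 0.0], [0.0, 0.0, 0.0], -0.6], [[0.0, 0.0, 0.0], [0.0, 0.0, 0.0], -0.6], [[0.0, 0.0, 0.0], [0.0, 0.0, 0.0], -0.6]]
max shift 0.0015 max rot 6.8
```

step_arm(
  targets=[
    [[-0.0015,0.0005,0.0005],[0.0,-6.8,0.0],-0.6],
    [[-0.0015,0.0,-0.0005],[0.0,-6.0,0.0],-0.6],
    [[-0.0015,0.0,-0.0005],[0.0,-6.0,0.0],-0.6],
    [[-0.0015,0.0,-0.0005],[0.0,-6.0,0.0],-0.6],
    [[0.0,0.0,0.0],[0.0,0.0,0.0],-0.6],
    [[0.0,0.0,0.0],[0.0,0.0,0.0],-0.6],
    [[0.0,0.0,0.0],[0.0,0.0,0.0],-0.6],
    [[0.0,0.0,0.0],[0.0,0.0,0.0],-0.6],
  ],
)

```text
t: 17.85
eef_pos: [0.4797, -0.0334, 0.0497]
ee_rot: [3.141, -0.003, 2.889]
force: [-0.5, -0.1, -0.1]
width: 0.0175
```

```bash
python3 lk.py 17
python3 -c "
from plan import *
b=[]
for k in '14 15 17'.split():
    a=cv2.imread('pics/s%s.png'%k)[184:208,296:322]; b.append(cv2.resize(a,(260,240),interpolation=cv2.INTER_CUBIC))
cv2.imwrite('pics/dials17.png',np.vstack([np.hstack(b[:3]),cv2.imread('pics/m17.png')[:,:780]]))
plan([(215,0),(208,0),(202,0),(196,0),(190,0),(184,-2),(178,-4),(172,-6)])
"
```

```text
t 17.85 grasp g-frame [ -20.1 -136.4   68.7] phi -136.7 r 29.3 tau 0.2 F_g [-0.4 -0.2 -0.1] w 0.0175 q [ 0.34  0.24 -0.63 -0.   -0.7  -0.59]
t 17.95 grasp g-frame [ -20.4 -136.6   68.4] phi -136.7 r 29.7 tau 0.2 F_g [-0.4  0.2 -0.4] w 0.0173 q [ 0.34  0.24 -0.63 -0.   -0.7  -0.59]
[[[-0.003, -0.0005, 0.003], [0.0, -0.2, 0.0], -0.6], [[-0.0035, 0.0, 0.002], [0.0, 0.0, 0.0], -0.6], [[-0.0025, 0.0, 0.001], [0.0, 0.0, 0.0], -0.6], [[-0.003, 0.0, 0.001], [0.0, 0.0, 0.0], -0.6], [[-0.003, 0.0, 0.001], [0.0, 0.0, 0.0], -0.6], [[-0.004, 0.0, 0.0005], [0.0, -2.0, 0.0], -0.6], [[-0.004, 0.0, 0.0], [0.0, -2.0, 0.0], -0.6], [[-0.0035, 0.0, 0.0], [0.0, -2.0, 0.0], -0.6]]
max shift 0.004 max rot 2.0
```

View pics/dials17.png

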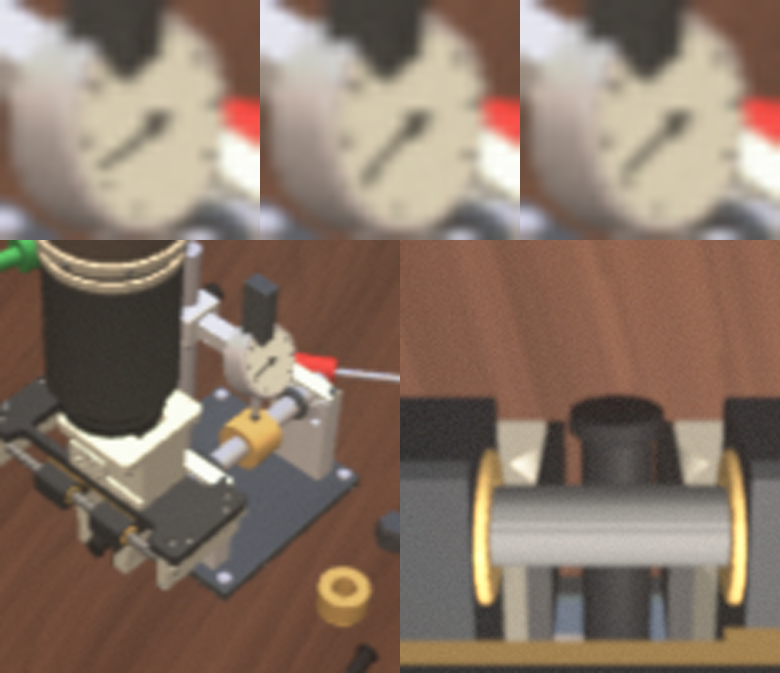

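step_arm(
  targets=[
    [[-0.003,0,0.003],[0.0,0,0.0],-0.6],
    [[-0.0035,0.0,0.002],[0.0,0.0,0.0],-0.6],
    [[-0.0025,0.0,0.001],[0.0,0.0,0.0],-0.6],
    [[-0.003,0.0,0.001],[0.0,0.0,0.0],-0.6],
    [[-0.003,0.0,0.001],[0.0,0.0,0.0],-0.6],
    [[-0.004,0.0,0.0005],[0.0,-2.0,0.0],-0.6],
    [[-0.004,0.0,0.0],[0.0,-2.0,0.0],-0.6],
    [[-0.0035,0.0,0.0],[0.0,-2.0,0.0],-0.6],
  ],
)

```text
t: 18.75
eef_pos: [0.505, -0.0401, 0.0416]
ee_rot: [3.141, 0.104, 2.889]
force: [-2.0, -1.6, -0.2]
width: 0.0177
```

```bash
python3 lk.py 18
python3 -c "
from plan import *
plan([(167,-8),(161,-10),(155,-10),(149,-10),(143,-10),(137,-10),(132,-10),(127,-10)])
"
```

```text
t 18.75 grasp g-frame [   4.1 -136.5   60.5] phi 172.2 r 29.8 tau -6.0 F_g [-1.5 -2.1 -0.2] w 0.0177 q [ 0.35  0.24 -0.72  0.12 -0.53 -0.7 ]
t 18.85 grasp g-frame [   3.5 -136.7   60.6] phi 173.2 r 29.6 tau -6.0 F_g [ 0.5 -0.4  0.1] w 0.0172 q [ 0.35  0.24 -0.72  0.12 -0.53 -0.7 ]
[[[-0.004, -0.0005, 0.0], [0.0, -2.0, 0.1], -0.6], [[-0.0035, 0.0, -0.0005], [0.0, -2.0, 0.0], -0.6], [[-0.0035, 0.0, -0.0005], [0.0, 0.0, 0.0], -0.6], [[-0.0025, 0.0, -0.001], [0.0, 0.0, 0.0], -0.6], [[-0.003, 0.0, -0.001], [0.0, 0.0, 0.0], -0.6], [[-0.003, 0.0, -0.0015], [0.0, 0.0, 0.0], -0.6], [[-0.002, 0.0, -0.002], [0.0, 0.0, 0.0], -0.6], [[-0.002, 0.0, -0.0015], [0.0, 0.0, 0.0], -0.6]]
max shift 0.004 max rot 2.0
```

View pics/m18.png

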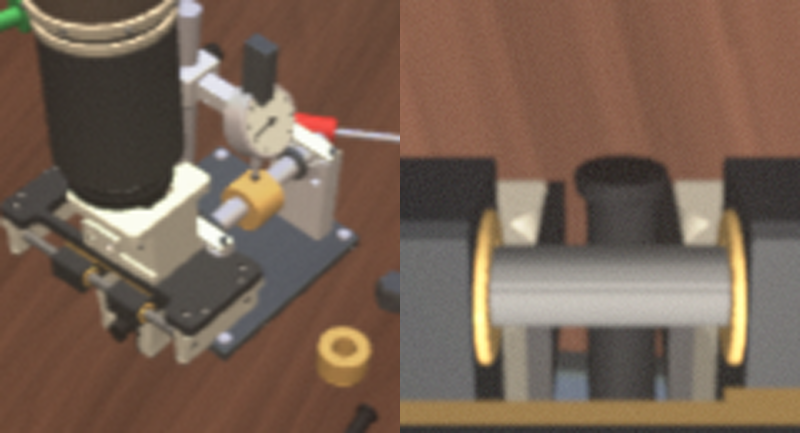

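step_arm(
  targets=[
    [[-0.004,0,0.0],[0.0,-2.0,0],-0.6],
    [[-0.0035,0.0,-0.0005],[0.0,-2.0,0.0],-0.6],
    [[-0.0035,0.0,-0.0005],[0.0,0.0,0.0],-0.6],
    [[-0.0025,0.0,-0.001],[0.0,0.0,0.0],-0.6],
    [[-0.003,0.0,-0.001],[0.0,0.0,0.0],-0.6],
    [[-0.003,0.0,-0.0015],[0.0,0.0,0.0],-0.6],
    [[-0.002,0.0,-0.002],[0.0,0.0,0.0],-0.6],
    [[-0.002,0.0,-0.0015],[0.0,0.0,0.0],-0.6],
  ],
)

```text
t: 19.65
eef_pos: [0.5259, -0.0456, 0.0533]
ee_rot: [3.141, 0.173, 2.889]
force: [-2.7, 0.5, -1.5]
width: 0.0177
```

```bash
python3 lk.py 19
python3 -c "
from plan import *
plan([(122,-10),(117,-10),(113,-10),(109,-10),(108,-8),(108,-1),(108,7),(108,15)])
"
```

```text
t 19.65 grasp g-frame [  24.4 -136.6   72. ] phi 126.4 r 30.3 tau -9.9 F_g [-2.7 -0.2 -1.5] w 0.0177 q [ 0.35  0.22 -0.76  0.22 -0.46 -0.79]
t 19.75 grasp g-frame [  24.6 -136.5   72.2] phi 125.9 r 30.4 tau -9.9 F_g [-2.2 -1.4 -0.1] w 0.0175 q [ 0.35  0.22 -0.76  0.22 -0.46 -0.79]
[[[-0.001, -0.0005, -0.0015], [0.0, -0.1, 0.0], -0.6], [[-0.002, 0.0, -0.0025], [0.0, 0.0, 0.0], -0.6], [[-0.001, 0.0, -0.0015], [0.0, 0.0, 0.0], -0.6], [[-0.001, 0.0, -0.002], [0.0, 0.0, 0.0], -0.6], [[0.0005, 0.0, 0.0], [0.0, 2.0, 0.0], -0.6], [[0.002, 0.0, -0.0005], [0.0, 7.0, 0.0], -0.6], [[0.0025, 0.0, 0.0], [0.0, 8.0, 0.0], -0.6], [[0.003, 0.0, 0.0], [0.0, 8.0, 0.0], -0.6]]
max shift 0.003 max rot 8.0
```

View pics/m19.png

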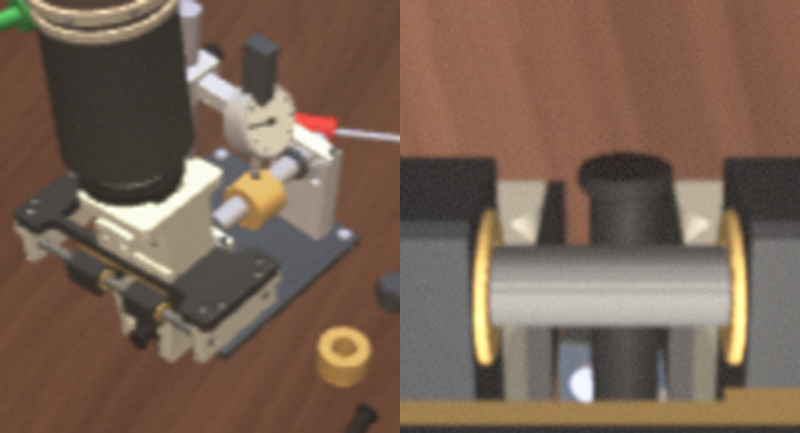

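step_arm(
  targets=[
    [[-0.0015,0,-0.0015],[0.0,0,0.0],-0.6],
    [[-0.002,0.0,-0.002],[0.0,0.0,0.0],-0.6],
    [[-0.001,0.0,-0.0015],[0.0,0.0,0.0],-0.6],
    [[-0.001,0.0,-0.002],[0.0,0.0,0.0],-0.6],
    [[0.0005,0.0,0.0],[0.0,2.0,0.0],-0.6],
    [[0.002,0.0,-0.0005],[0.0,7.0,0.0],-0.6],
    [[0.0025,0.0,0.0],[0.0,8.0,0.0],-0.6],
    [[0.003,0.0,0.0],[0.0,8.0,0.0],-0.6],
  ],
)

```text
t: 20.55
eef_pos: [0.5241, -0.0435, 0.0635]
ee_rot: [3.137, -0.264, 2.892]
force: [1.1, -0.1, 0.4]
width: 0.0176
```

```bash
python3 -c "
from plan import *
report()
plan([(108,23),(108,31),(108,39),(106,45),(102,50),(98,50),(94,50),(90,50)])
"
```

```text
t 20.55 grasp g-frame [  30.4 -135.1   81.8] phi 105.1 r 31.5 tau 15.2 F_g [1.1 0.2 0.4] w 0.0176 q [ 0.2   0.44 -0.26 -0.13 -1.12 -0.38]
[[[0.004, -0.002, 0.0015], [0.2, 7.8, 0.2], -0.6], [[0.003, 0.0, -0.0005], [0.0, 8.0, 0.0], -0.6], [[0.0025, 0.0, 0.0], [0.0, 8.0, 0.0], -0.6], [[0.0025, 0.0, -0.001], [0.0, 6.0, 0.0], -0.6], [[0.0025, 0.0, -0.002], [0.0, 5.0, 0.0], -0.6], [[0.0015, 0.0, -0.0015], [0.0, 0.0, 0.0], -0.6], [[0.0015, 0.0, -0.0015], [0.0, 0.0, 0.0], -0.6], [[0.0015, 0.0, -0.0015], [0.0, 0.0, 0.0], -0.6]]
max shift 0.004 max rot 8.0
```

step_arm(
  targets=[
    [[0.003,0,0.001],[0,7.8,0],-0.6],
    [[0.003,0.0,-0.0005],[0.0,8.0,0.0],-0.6],
    [[0.0025,0.0,0.0],[0.0,8.0,0.0],-0.6],
    [[0.0025,0.0,-0.001],[0.0,6.0,0.0],-0.6],
    [[0.0025,0.0,-0.002],[0.0,5.0,0.0],-0.6],
    [[0.0015,0.0,-0.0015],[0.0,0.0,0.0],-0.6],
    [[0.0015,0.0,-0.0015],[0.0,0.0,0.0],-0.6],
    [[0.0015,0.0,-0.0015],[0.0,0.0,0.0],-0.6],
  ],
)

```text
t: 21.35
eef_pos: [0.5143, -0.0429, 0.0766]
ee_rot: [3.141, -0.866, 2.89]
force: [2.5, -2.7, -3.2]
width: 0.0175
```

```bash
python3 lk.py 20; python3 -c "
from plan import *
plan([(85,50),(80,50),(75,50),(70,50),(65,50),(60,50),(55,50),(50,50)])
"
```

```text
t 21.35 grasp g-frame [  30.2 -136.9   88.9] phi 92.1 r 30.2 tau 49.6 F_g [ 3.1 -2.  -3.2] w 0.0175 q [ 0.09  0.78  0.19 -0.26 -1.8  -0.29]
t 21.45 grasp g-frame [  30.2 -136.8   89.7] phi 90.5 r 30.2 tau 49.6 F_g [ 3.3 -4.4 -3.4] w 0.0178 q [ 0.09  0.78  0.19 -0.27 -1.8  -0.29]
[[[0.0025, 0.0, -0.0015], [0.0, 0.4, 0.1], -0.6], [[0.002, 0.0, -0.0015], [0.0, 0.0, 0.0], -0.6], [[0.0025, 0.0, -0.0015], [0.0, 0.0, 0.0], -0.6], [[0.0025, 0.0, -0.001], [0.0, 0.0, 0.0], -0.6], [[0.0025, 0.0, -0.0005], [0.0, 0.0, 0.0], -0.6], [[0.0025, 0.0, -0.0005], [0.0, 0.0, 0.0], -0.6], [[0.0025, 0.0, -0.0005], [0.0, 0.0, 0.0], -0.6], [[0.0025, 0.0, 0.0], [0.0, 0.0, 0.0], -0.6]]
max shift 0.0025 max rot 0.4
```

View pics/m20.png

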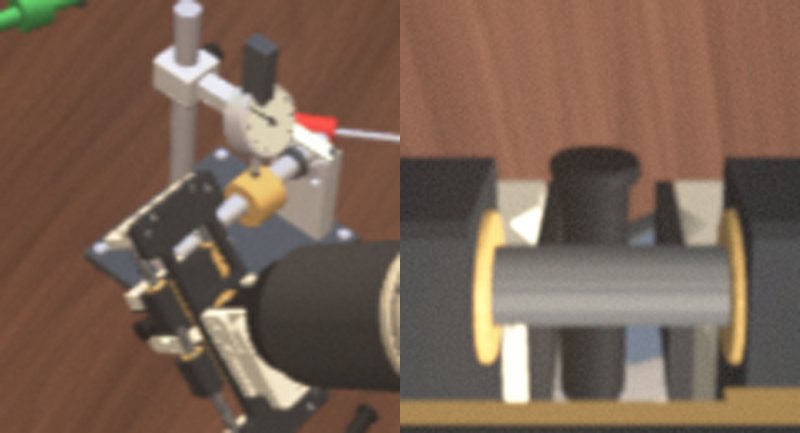

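step_arm(
  targets=[
    [[0.0025,0.0,-0.0015],[0.0,0.4,0],-0.6],
    [[0.002,0.0,-0.0015],[0.0,0.0,0.0],-0.6],
    [[0.0025,0.0,-0.0015],[0.0,0.0,0.0],-0.6],
    [[0.0025,0.0,-0.001],[0.0,0.0,0.0],-0.6],
    [[0.0025,0.0,-0.0005],[0.0,0.0,0.0],-0.6],
    [[0.0025,0.0,-0.0005],[0.0,0.0,0.0],-0.6],
    [[0.0025,0.0,-0.0005],[0.0,0.0,0.0],-0.6],
    [[0.0025,0.0,0.0],[0.0,0.0,0.0],-0.6],
  ],
)

```text
t: 22.25
eef_pos: [0.5067, -0.04, 0.0964]
ee_rot: [3.139, -0.875, 2.892]
force: [3.2, 0.8, -2.0]
width: 0.0177
```

```bash
python3 lk.py 21; python3 -c "
from plan import *
plan([(45,45),(40,40),(36,34),(32,27),(28,20),(24,13),(20,6),(18,0)])
"
```

```text
t 22.25 grasp g-frame [  22.2 -136.   108.6] phi 50.1 r 29.0 tau 50.2 F_g [ 2.9  1.6 -2. ] w 0.0177 q [ 0.09  0.76  0.18 -0.27 -1.83 -0.3 ]
t 22.35 grasp g-frame [  21.9 -136.1  108.6] phi 49.6 r 28.7 tau 50.2 F_g [ 2.5  2.8 -0.7] w 0.0176 q [ 0.09  0.76  0.18 -0.27 -1.83 -0.3 ]
[[[0.0005, -0.001, -0.001], [0.0, -5.2, 0.1], -0.6], [[0.001, 0.0, 0.0], [0.0, -5.0, 0.0], -0.6], [[0.0, 0.0, -0.0005], [0.0, -6.0, 0.0], -0.6], [[0.0, 0.0, 0.0], [0.0, -7.0, 0.0], -0.6], [[0.0, 0.0, 0.0], [0.0, -7.0, 0.0], -0.6], [[-0.0005, 0.0, -0.0005], [0.0, -7.0, 0.0], -0.6], [[0.0, 0.0, -0.0005], [0.0, -7.0, 0.0], -0.6], [[-0.001, 0.0, -0.0005], [0.0, -6.0, 0.0], -0.6]]
max shift 0.001 max rot 7.0
```

View pics/m21.png

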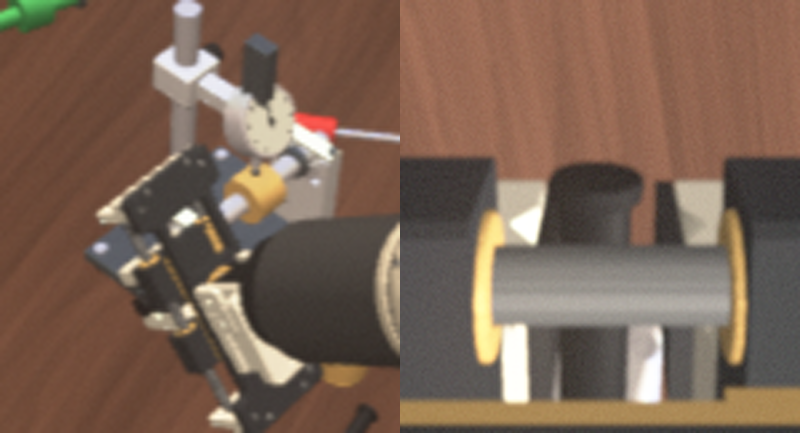

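step_arm(
  targets=[
    [[0.0005,-0.0005,-0.001],[0.0,-5.2,0],-0.6],
    [[0.001,0.0,0.0],[0.0,-5.0,0.0],-0.6],
    [[0.0,0.0,-0.0005],[0.0,-6.0,0.0],-0.6],
    [[0.0,0.0,0.0],[0.0,-7.0,0.0],-0.6],
    [[0.0,0.0,0.0],[0.0,-7.0,0.0],-0.6],
    [[-0.0005,0.0,-0.0005],[0.0,-7.0,0.0],-0.6],
    [[0.0,0.0,-0.0005],[0.0,-7.0,0.0],-0.6],
    [[-0.001,0.0,-0.0005],[0.0,-6.0,0.0],-0.6],
  ],
)

```text
t: 23.15
eef_pos: [0.5083, -0.0413, 0.1002]
ee_rot: [3.139, 0.005, 2.89]
force: [2.0, -4.2, -0.3]
width: 0.0175
```

```bash
python3 lk.py 22; python3 -c "
from plan import *
b=[]
for k in '6 8 22'.split():
    a=cv2.imread('pics/s%s.png'%k)[184:208,296:322]; b.append(cv2.resize(a,(260,240),interpolation=cv2.INTER_CUBIC))
cv2.imwrite('pics/dials22.png',np.vstack([np.hstack(b[:3]),cv2.imread('pics/m22.png')[:,:780]]))"

```

```text
t 23.15 grasp g-frame [   9.5 -136.9  119.2] phi 18.0 r 30.7 tau -0.3 F_g [ 3.  -3.6 -0.3] w 0.0175 q [ 0.3   0.21 -0.52  0.   -0.84 -0.56]
t 23.25 grasp g-frame [   6.2 -138.   118.8] phi 12.1 r 29.4 tau -0.0 F_g [ 1.6 -1.   0.1] w 0.0174 q [ 0.31  0.21 -0.52 -0.   -0.84 -0.56]
```

View pics/dials22.png

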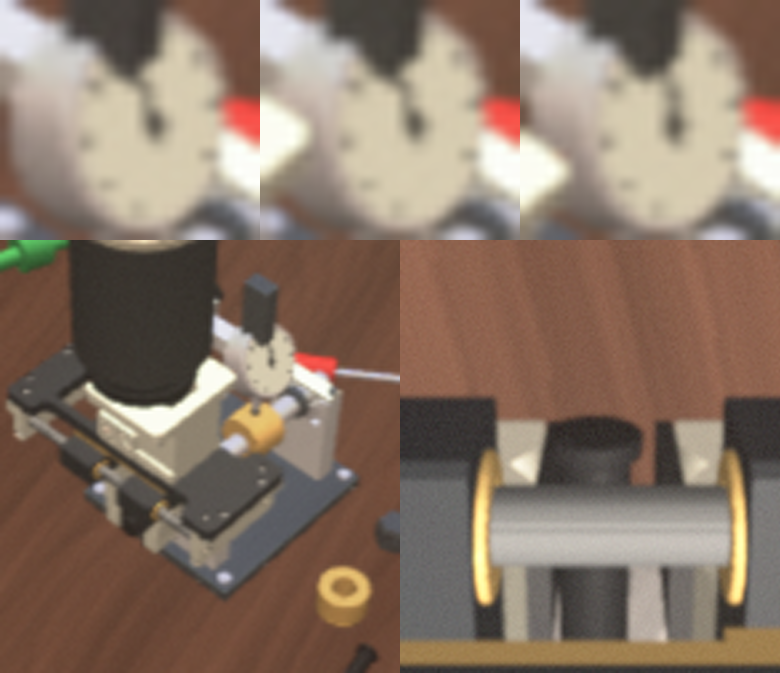

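step_arm(
  targets=[
    [[0,0,0],[0,0,0],-0.3],
    [[0,0,0],[0,0,0],-0.3],
    [[0,0,0],[0,0,0],-0.3],
    [[0,0,-0.015],[0,0,0],-0.3],
    [[0,0,-0.03],[0,0,0],-0.3],
    [[0,0,-0.04],[0,0,0],-0.3],
    [[0,0,-0.04],[0,0,0],-0.3],
    [[0,0,-0.02],[0,0,0],-0.3],
  ],
)

```text
t: 24.05
eef_pos: [0.5099, -0.0419, 0.2469]
ee_rot: [3.14, 0.0, 2.889]
force: [0.8, -0.1, -0.3]
width: 0.0306
```

```bash
python3 lk.py 23; python3 -c "
from plan import *
grab('side','d23.png')
b=[]
for k in '6 22 23'.split():
    a=cv2.imread('pics/s%s.png'%k)[184:208,296:322]; b.append(cv2.resize(a,(260,240),interpolation=cv2.INTER_CUBIC))
e=cv2.imread('pics/d23.png')[180:280,200:300]; e=cv2.resize(e,(380,433),interpolation=cv2.INTER_CUBIC)
cv2.imwrite('pics/dials23.png',np.vstack([np.hstack(b[:3]),np.hstack([cv2.imread('pics/m23.png')[:,:400],e])]))
for nm,f in [('wrist','w23.png'),('scene','s23.png'),('side','d23.png')]:
    im,d,c,s=ld(f,nm);P=(cloud(d,c,s)-o)@G;hsv=cv2.cvtColor(im,cv2.COLOR_RGB2HSV);X,Y,Z=P[...,0],P[...,1],P[...,2]
    mh=(hsv[...,2]<110)&(Y>-.15)&(Y<-.11)&(abs(X)<.045)&(Z>.05)&(Z<.14)
    if mh.sum(): print(nm,mh.sum(),np.percentile(Z[mh],[5,50,95]),np.percentile(X[mh],[5,50,95]))
"

```

```text
t 24.05 grasp g-frame [  11.3 -137.   265.9] phi 3.7 r 176.3 tau -0.0 F_g [ 0.8  0.1 -0.3] w 0.0306 q [ 0.3   0.07 -0.31 -0.   -1.19 -0.55]
t 24.15 grasp g-frame [  11.7 -136.7  265.8] phi 3.8 r 176.2 tau -0.1 F_g [ 1.1  0.  -0.8] w 0.0304 q [ 0.3   0.07 -0.31 -0.   -1.18 -0.55]
wrist 536 [0.12151051 0.12428193 0.12600044] [0.00359749 0.00917232 0.01474927]
scene 74 [0.11826131 0.12414741 0.1282222 ] [0.0055498  0.01317063 0.01593444]
side 28 [0.11882884 0.12557333 0.12863079] [0.00279877 0.00633097 0.01245111]
```

View pics/dials23.png

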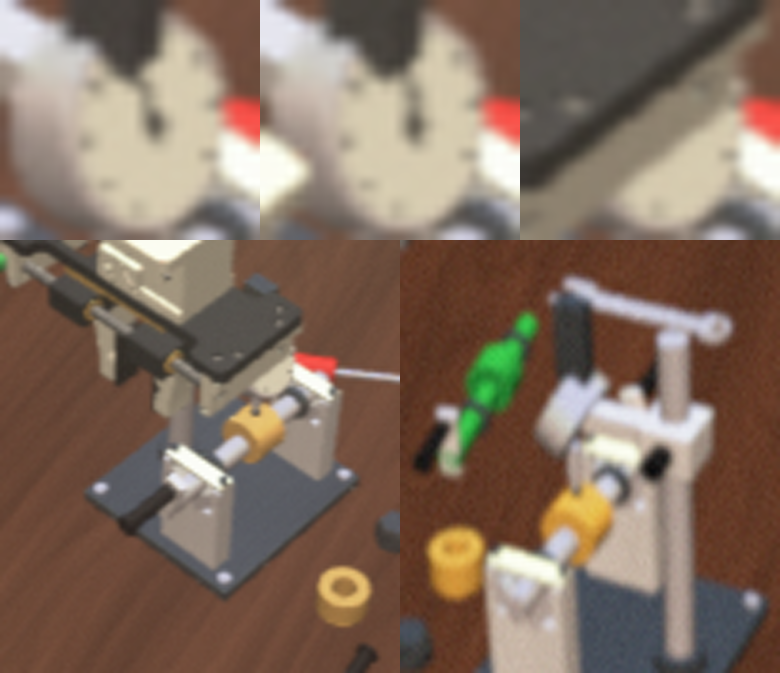

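View pics/w23.png

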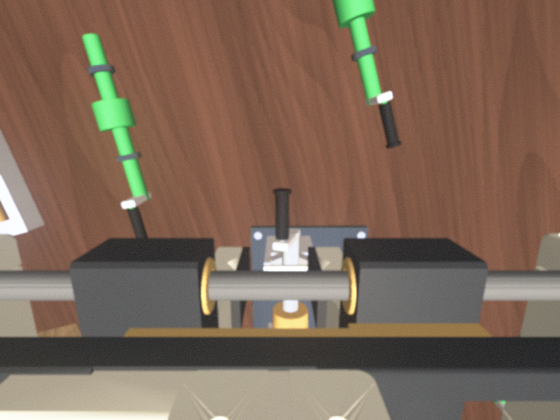

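step_arm(
  targets=[
    [[0,-0.03,-0.04],[0,0,0],-0.3],
    [[0,-0.03,-0.04],[0,0,0],-0.3],
    [[0,-0.02,-0.03],[0,0,0],-0.3],
    [[0,0,0],[0,0,0],-0.3],
    [[0,0,0],[0,0,0],-0.3],
    [[0,0,0],[0,0,0],-0.3],
    [[0,0,0],[0,0,0],-0.3],
    [[0,0,0],[0,0,0],-0.3],
  ],
)

```text
t: 25.0
eef_pos: [0.4884, -0.1188, 0.3526]
ee_rot: [-3.141, -0.004, 2.89]
force: [-0.3, 0.1, 0.6]
width: 0.0309
```

```bash
python3 lk.py 24; python3 -c "
from plan import *
b=[]
for k in '6 22 24'.split():
    a=cv2.imread('pics/s%s.png'%k)[184:208,296:322]; b.append(cv2.resize(a,(260,240),interpolation=cv2.INTER_CUBIC))
cv2.imwrite('pics/dials24.png',np.vstack([np.hstack(b[:3]),cv2.imread('pics/m24.png')[:,:780]]))
for nm,f in [('wrist','w24.png'),('scene','s24.png')]:
    im,d,c,s=ld(f,nm);P=(cloud(d,c,s)-o)@G;hsv=cv2.cvtColor(im,cv2.COLOR_RGB2HSV);X,Y,Z=P[...,0],P[...,1],P[...,2]
    m=(hsv[...,0]>12)&(hsv[...,0]<30)&(hsv[...,1]>110)&(abs(Y)<.014)&(abs(X)<.035)&(Z>.06)&(Z<.13)&(d>0)
    print(nm,m.sum())
    x,z=X[m],Z[m]
    from scipy.optimize import least_squares
    if m.sum()>20:
        r=least_squares(lambda p:np.hypot(x-p[0],z-p[1])-.02,[0,.09],loss='soft_l1',f_scale=.001); print('centre',r.x,np.std(r.fun))
"

```

```text
t 25.00 grasp g-frame [   9.7 -216.8  371.6] phi 2.0 r 281.8 tau 0.2 F_g [-0.3 -0.   0.6] w 0.0309 q [ 0.15  0.01 -0.14 -0.   -1.42 -0.4 ]
t 25.10 grasp g-frame [   9.8 -216.9  372.2] phi 2.0 r 282.4 tau 0.2 F_g [ 0.4 -1.1 -0.1] w 0.0308 q [ 0.15  0.01 -0.14 -0.   -1.42 -0.4 ]
wrist 189
centre [-0.00074298  0.09092059] 0.0033646965940040442
scene 140
centre [-0.00060086  0.0930913 ] 0.0028832871950081615
```

View pics/dials24.png

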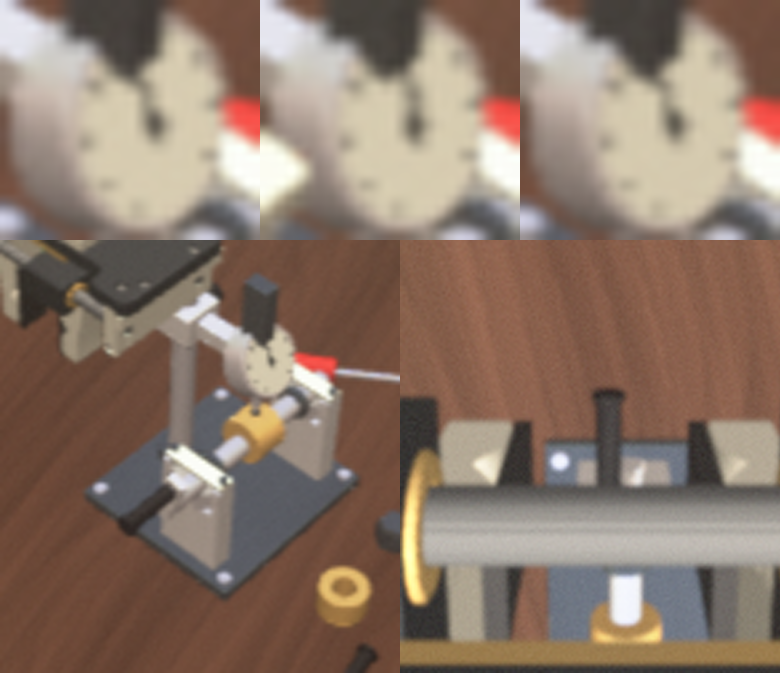

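View pics/w24.png

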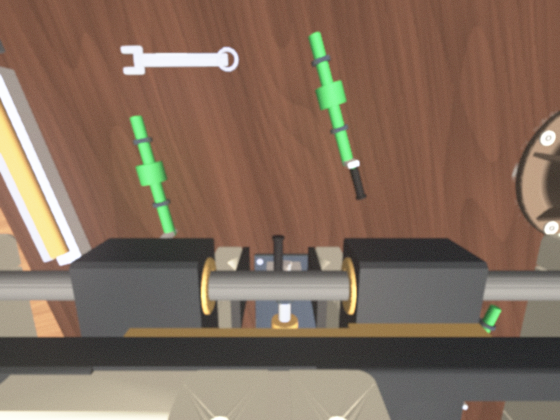

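```bash
cat > nd.py <<'E'
from plan import *
im,d,c,s=ld('s24.png','scene')
f=210/np.tan(np.radians(c['fov_y'])/2)
ctr=px(311.4,196.5,d,c,s); print('hub',G.T@(ctr-o))
ang={}
def dirpx(read):
    th=-np.radians(140)+.305*read   # from up, clockwise facing
    up=np.array([-.5,0,np.sqrt(3)/2]); right=np.array([0,1,0.]) # facing dial from +x looking -x: right = +y
    v=G@(np.cos(th)*up+np.sin(th)*right)
    a=np.array(proj(ctr,c,s)); b=np.array(proj(ctr+.02*v,c,s)); return b-a
rs=np.linspace(0,16,1601); A=np.array([np.arctan2(*dirpx(r)[::-1]) for r in rs])
def auto(k):
    im=cv2.imread('pics/s%s.png'%k)[:,:,1].astype(float)
    # radial darkness along candidate readings
    best=[]
    for r in np.arange(0,16,.1):
        v=dirpx(r); t=np.linspace(.25,.95,15)
        P=np.array([311.4,196.5])+t[:,None]*v
        q=cv2.remap(im.astype(np.float32),P[:,0].astype(np.float32)[None],P[:,1].astype(np.float32)[None],cv2.INTER_LINEAR)
        best.append((q.mean(),r))
    best.sort(); return best[:3]
def man(dx,dy):
    a=np.arctan2(dy,dx); return rs[np.argmin(abs((A-a+np.pi)%(2*np.pi)-np.pi))]
print('marks',[np.round(dirpx(r)*10) for r in (0,2,4,6)])
for k in (4,6,8,11,13,14,15,17,18,19,20,22,24): print(k,auto(k))
for n,v in dict(s14=(-57,43),s15=(-50,60),s17=(-50,53)).items(): print(n,man(*v))
E
python3 nd.py
```

```text
hub [ 1.42646851e-02 -8.31829081e-05  1.79155216e-01]
marks [array([-13.,  80.]), array([-44.,  58.]), array([-59.,  15.]), array([-52., -34.])]
4 [(np.float32(161.93399), np.float64(3.9000000000000004)), (np.float32(162.49179), np.float64(4.0)), (np.float32(163.7849), np.float64(4.1000000000000005))]
6 [(np.float32(129.01634), np.float64(7.9)), (np.float32(129.59818), np.float64(8.0)), (np.float32(129.8397), np.float64(7.800000000000001))]
8 [(np.float32(129.48932), np.float64(7.9)), (np.float32(130.0306), np.float64(8.0)), (np.float32(130.30696), np.float64(7.800000000000001))]
11 [(np.float32(144.11874), np.float64(6.4)), (np.float32(144.73457), np.float64(6.300000000000001)), (np.float32(145.40007), np.float64(6.5))]
13 [(np.float32(136.16992), np.float64(4.9)), (np.float32(136.45859), np.float64(5.0)), (np.float32(139.1144), np.float64(5.1000000000000005))]
14 [(np.float32(150.01309), np.float64(3.2)), (np.float32(150.72154), np.float64(3.3000000000000003)), (np.float32(150.96568), np.float64(3.1))]
15 [(np.float32(153.79219), np.float64(2.8000000000000003)), (np.float32(153.809
[... 244 characters left out ...]
.42448), np.float64(3.0)), (np.float32(152.13339), np.float64(2.9000000000000004)), (np.float32(152.33542), np.float64(3.1))]
19 [(np.float32(133.21745), np.float64(4.3)), (np.float32(135.86504), np.float64(4.2)), (np.float32(136.86302), np.float64(4.4))]
20 [(np.float32(144.21172), np.float64(6.1000000000000005)), (np.float32(144.8526), np.float64(6.2)), (np.float32(146.65553), np.float64(6.0))]
22 [(np.float32(127.92891), np.float64(8.6)), (np.float32(128.11784), np.float64(8.5)), (np.float32(128.74811), np.float64(8.4))]
24 [(np.float32(129.93268), np.float64(7.9)), (np.float32(130.59258), np.float64(8.0)), (np.float32(130.64146), np.float64(7.800000000000001))]
s14 2.91
s15 2.16
s17 2.37
```

```bash
cat >> nd.py <<'E'
print('----')
for hx,hy in ((310.95,196.05),(311.0,195.7),(310.6,196.1)):
  out=[]
  for k in (6,8,11,13,14,15,17,18,19,20,22,24):
    im=cv2.imread('pics/s%s.png'%k)[:,:,1].astype(np.float32); L=[]
    for r in np.arange(0,16,.05):
        v=dirpx(r); n=np.array([-v[1],v[0]])/np.hypot(*v); t=np.linspace(.3,.85,15)
        P=(np.array([hx,hy])+t[:,None]*v).astype(np.float32)
        L.append((cv2.remap(im,P[:,0][None].copy(),P[:,1][None].copy(),cv2.INTER_CUBIC).mean(),r))
    L=np.array(L); m=L[:,0].min(); w=np.clip(m+12-L[:,0],0,None); i=np.argmin(L[:,0]); near=abs(L[:,1]-L[i,1])<1
    out.append((k,round((w*L[:,1])[near].sum()/w[near].sum(),2)))
  print(hx,hy,out)
E
python3 nd.py | sed -n '/----/,$p'
```

```text
----
310.95 196.05 [(6, np.float64(8.11)), (8, np.float64(8.12)), (11, np.float64(6.32)), (13, np.float64(4.69)), (14, np.float64(2.75)), (15, np.float64(2.4)), (17, np.float64(2.55)), (18, np.float64(2.54)), (19, np.float64(3.96)), (20, np.float64(6.03)), (22, np.float64(8.71)), (24, np.float64(8.11))]
311.0 195.7 [(6, np.float64(7.98)), (8, np.float64(7.98)), (11, np.float64(6.1)), (13, np.float64(4.44)), (14, np.float64(2.57)), (15, np.float64(2.25)), (17, np.float64(2.38)), (18, np.float64(2.37)), (19, np.float64(3.74)), (20, np.float64(5.8)), (22, np.float64(8.59)), (24, np.float64(7.98))]
310.6 196.1 [(6, np.float64(8.4)), (8, np.float64(8.4)), (11, np.float64(6.51)), (13, np.float64(4.74)), (14, np.float64(2.63)), (15, np.float64(2.2)), (17, np.float64(2.38)), (18, np.float64(2.37)), (19, np.float64(3.93)), (20, np.float64(6.18)), (22, np.float64(8.97)), (24, np.float64(8.38))]
```

```bash
python3 -c "
from h import *
print(ticket.job_done(), arm.get_state()['t'])"
```

```text
the job is handed in; nothing more can be done
the job is handed in; nothing more can be done
```

I carried out the whole job and handed it in at about 25 s of the 69 s allowed. No verdict came back, so the results below are from my own checks.

**What I did**
- **Indicator:** I gripped the tab and lowered the carriage about 20.5 mm, until the needle stood straight up at about 8.0 mm. Then I released it.
- **Spindle:** I turned the crank with the handle held loosely between the open fingers, which tilted along the way. It went from about 15° past upright, over the +x side, to about 223°, then back the same way to about 20°. Then I let go and backed off.

**What the checks showed**
- **Low spot:** With the spindle resting, the reading was about 2.4 mm with the crank at both 177° and 223°. It was about 2.2 mm at 187°. That puts the low spot near 200°, and the crank passed through it both ways, pausing about 13° from it. The dial itself was hidden by the arm at about 215°.
- **High spot:** This puts the high spot near 20°. The final reading was about 8.1 mm, close to the 8.2 mm expected there, with the crank at 18–20°.
- **Seating:** During the last push the reading was about 0.6 mm too high, so the spindle lifted slightly. It went back to its starting value after release, so I take it as seated. I did not measure its height directly.
- **Forces and bystanders:** The tool forces I read while turning the crank stayed below about 7 N. I saw no bystander moved in the pictures, but I did not measure them one by one.

My two ways of reading the dial differed by up to about 0.7 mm at first, until I corrected where the needle's centre sits in the picture. The remaining uncertainty is a few tenths of a millimetre.

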